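Load a sample tube behind a push-push door

ROBOT

A 6-joint arm with a two-finger parallel gripper is mounted at the origin on the work surface. World frame = base frame: x ahead of the robot, y to its left, z up, the work surface at z = 0. Lengths are in m, angles in degrees, forces in N, time in s.
With the tool pointing down it reaches from about 0.35 to 0.875 m from the base axis. Payload 4.2 kg.
Tool frame: the origin (TCP) lies midway between the tips of the shut fingers; the grasp point (between the pads) lies 19 mm behind it; z points along the fingers, y is the direction in which the jaws open and shut (so a half turn about z gives the same grasp; the last joint's range is limited). The gripper opens to 87 mm and grips with 3 to 60 N. Pads are 19 mm wide; open, the fingers measure 117 mm over their backs; the gripper's body (75 mm by 190 mm) begins 51 mm behind the grasp point.
Start: joints at [-50.157, 22.042, 0.453, 0, -68.411, -14.817], TCP at [0.264, -0.566, 0.223] pointing down, gripper open.
Joint ranges: [-179.83, 179.83], [-69.29, 118.12], [-61.27, 80.66], [-181.25, 117.63], [-171.15, -9.14], [-177.46, 177.46]. Speed limits (degrees/s): [159.86, 159.86, 180, 180, 180, 180].

INTERFACE

Orientations are given as a 3x3 rotation matrix whose columns are the frame's x, y, z axes.
In Python, from station import sense, capture, finish_job gives the robot as it stands. The module is installed in compiled form; this text tells all that it offers.
- The arm moves only by the shell command python3 -m jog 'ROWS' [OPENING]. ROWS is JSON, a list of rows, each a list of 6 numbers: the shift along the tool's x, y, z in cm, then the turn, a rotation vector about the tool's x, y, z in degrees. In form: [[dx, dy, dz, wx, wy, wz], ...]. A call has exactly 5 rows; each row shifts and turns the commanded pose from where the row before left it, along the tool's axes as they then stand; what a row does not reach is not made up. A row lasts 1/12 s, in which the tool goes at most 41.7 mm and 7.16 degrees, less where a joint would pass 70% of its speed; a pose out of reach is approached as far as the arm can. A call is refused whole if a number of a shift passes 4.17 or a number of a turn 7.16, either way. A call with a gripper value outside its range is refused whole. OPENING is the finger opening in cm, from 0 to 8.7, set as the call begins (- or left out, the last holds). The fingers move at their own pace and stop on an object; the grip force is fixed at half the most. Time passes only in rows, so rows that do not move let the fingers close, or fill a call up. It gives the time, the measured TCP pose, the force and the opening at its end, in the units of the state.
- sense(): the state, without advancing time (a new reading comes with each control period).
- capture(name): name is "side" or "top" or "wrist"; returns a dict with "frame" (420x560x3 uint8, red, green, blue), "fx", "fy", "cx", "cy" (pixels), "dist" ([k1, k2, p1, p2, k3] as OpenCV has them; the pictures are not rectified), "world_to_cam" (4x4, takes a point from world to camera coordinates). Camera axes: x right, y up, looking along -z (the intrinsics and any distortion apply to the point x, -y, -z); pixel columns grow to the right and rows downward; lengths in m; the calibration is good to about 2 mm. A picture is of the moment at which its call begins. There is no depth.
- finish_job(): hands the job in, once; it reports no verdict.
The state is a dict: "time_s": time; "joints": joint angles; "joint_velocities": joint speeds; "effort": joint torques, N m; "tcp_pos": TCP position; "ee_rot": TCP orientation; "wrist_force": force on the tool from outside, world axes, zero at the start; "moment": the same for the moment, N m; "gripper_width": opening from 0.0 (shut) to 1.0 (fully open).
Only numpy, scipy, OpenCV 4.12 (cv2) and the standard library are available. Lean on these libraries where they do the work, as an engineer would, in place of code of your own. Each camera call takes 0.05 s, during which the arm holds its last target.

TASK

Put the purple-capped tube into the tube reader: press the shut blue door in on its white square, right to the stop, so that its push-push catch lets go and it swings open, and stand the tube fully down in the cup on the inside of the door. Then push the door shut and press it in once more to the stop so that the catch holds it shut again with the tube inside. Press gently, never harder than 20 N, and leave the other tubes and the things on the bench where they stand.

Things in the scene. Friction and masses are not known exactly. Their poses are not given: they have to be found in the camera images.
- reader: The white tube reader, fixed on the bench, 300 mm wide, 315 deep. Origin on the bench in the plane of the shut door's face, 62 mm to the right of the hinge; x axis into the reader. The housing beside the door is 85 mm tall; behind the door is a bay 132 mm wide, 115 deep, open above; behind that the housing is 128 mm tall.
- reader_door (a joint): Swing angle (rad) of the blue door about its upright hinge on its left (+y) edge: 0 = shut, held by the catch; grows as it swings out towards the robot; 1.25 = open at its stop; negative = pressed in past shut. Door 124 mm wide, 76 tall (6 to 82 mm above the bench), 10 thick. When freed and untouched, a spring swings it open in about 2 s. To relatch, push it to 0 and press in again.
- door_press (a point): Pressing spot: centre of the 30 mm white square on the door's outer face, 90 mm from the hinge, 55 mm above the bench; moves with the door. x axis points into the reader, square to the door; y along the door to the hinge. From shut the catch switches only when the door is pressed in to a firm rubber stop, 5 to 17 mm past shut here, different each time, unseen; 2 mm short does nothing.
- door_hinge (a point): Hinge axis of the door, in the plane of its outer face, 55 mm above the bench; axes as door_press. Force to push at the pressing spot: 1 to 7 N against the spring, then about 10 N per mm at the rubber stop: a total of 9 to 15 N means the stop is reached; let go then and the catch has switched. More than 20 N damages the door.
- cup_mouth (a point): Centre of the mouth of the tube cup: black 36 mm square block on the door's inner face, top 55 mm above the bench, round hole 16.5 mm wide, chamfered, 43 mm deep. 50 mm from the hinge along the door, 29 mm inwards from its outer face; moves with the door, free to load from above when it is open. Axes as door_press.
- cup_floor (a point): Centre of the floor of that hole, 12 mm above the bench; moves with the door.
- purple_tube_center (a point): The tube to load: clear, white band, PURPLE cap; 108 mm long, body 13 mm across, tapered foot; cap 17 mm across, the top 18 mm. The point is half-way up its axis, 54 mm above its foot; the cap's middle is 45 mm above the point. About 16 g. It stands upright in one of the four holes of the black rack, foot 8 mm above the bench.
- rack: Black tube rack, fixed, 52 x 200 x 45 mm (x, y, z), origin at the centre of its underside; one row of four holes 45 mm apart along its y axis, 37 mm deep.
- reagent_bottle: Brown bottle, 60 mm across, 130 mm tall, origin under it. Not to be disturbed.
- beaker: Clear beaker, 70 mm across, 85 mm tall, origin under it. Not to be disturbed.
- sample_jar: White jar with a red lid, 52 mm across, 60 mm tall, origin under it. Not to be disturbed.
- blue_tube_center (a point): Tube like the purple one but its cap is blue, in the same rack; its mid-point. Not to be disturbed.
- orange_tube_center (a point): Tube like the purple one but its cap is orange, in the same rack; its mid-point. Not to be disturbed.
- yellow_tube_center (a point): Tube like the purple one but its cap is yellow, in the same rack; its mid-point. Not to be disturbed.

How it is judged (in metres and radians):
On the way, in this order (a step that is already met when the one before it is completed fails the run):
1. the catch has let go and the door stands open (more than 1.0 rad) (value of joint reader_door above 1 rad), for 0.2 s.
2. the purple-capped tube stands fully down in the cup of the open door (value of joint reader_door above 0.9 rad and z of purple_tube_center in the frame of cup_floor between 0.048 and 0.059 m and horizontal distance between purple_tube_center and cup_floor below 0.007 m and angle between purple_tube_center's own z axis and vertical below 0.15 rad), for 0.2 s.
At the end, for the whole second after the job is handed in: Door shut and held by its catch (within 0.03 rad of 0, at rest), the purple-capped tube fully down in its cup (mid-point 48 to 59 mm above the cup floor, within 7 mm of its axis, under 0.15 rad of tilt); other tubes within 20 mm, bottle, beaker and jar within 30 mm of their starts (value of joint reader_door between -0.03 and 0.03 rad and velocity of joint reader_door between -0.05 and 0.05 rad/s and z of purple_tube_center in the frame of cup_floor between 0.048 and 0.059 m and horizontal distance between purple_tube_center and cup_floor below 0.007 m and angle between purple_tube_center's own z axis and vertical below 0.15 rad and not (distance of blue_tube_center from where it was at the start of the episode above 0.02 m) and not (distance of orange_tube_center from where it was at the start of the episode above 0.02 m) and not (distance of yellow_tube_center from where it was at the start of the episode above 0.02 m) and not (distance of reagent_bottle from where it was at the start of the episode above 0.03 m) and not (distance of beaker from where it was at the start of the episode above 0.03 m) and not (distance of sample_jar from where it was at the start of the episode above 0.03 m)); the robot touches nothing.
It fails at once if the robot presses on the door with more than 20 N (contact force between any of the arm, the fingers and reader_door above 20 N).
It fails at once if another tube is moved by more than 20 mm, or the bottle, beaker or jar by more than 30 mm (distance of any of blue_tube_center, orange_tube_center, yellow_tube_center from where it was at the start of the episode above 0.02 m or distance of any of reagent_bottle, beaker, sample_jar from where it was at the start of the episode above 0.03 m).
It also fails if it takes over 70 s, if anything falls off the work surface, if the arm or the gripper's body presses on something with over 40 N, if the wrist force passes 120 N, or if a joint passes its speed limit or range.

## Working session

There is one attempt and no reset: what is moved stays moved. The work goes in short steps, Python scripts to look and compute and a shell command to move; the robot and the scene stay as the last step left them, time stands still between calls to the robot, and variables do not carry over. Pictures are saved under pics/ and viewed, and the job is handed in when it is done.

```bash
mkdir -p pics; cat > h.py <<'E'
import numpy as np, cv2
from station import sense, capture
def snap(n,f):
    c=capture(n); cv2.imwrite('pics/'+f,c['frame'][:,:,::-1]); np.save('pics/'+f+'.npy',c,allow_pickle=True); return c
def load(f): return np.load('pics/'+f+'.npy',allow_pickle=True).item()
def K(c): return np.array([[c['fx'],0,c['cx']],[0,c['fy'],c['cy']],[0,0,1.]]),np.array(c['dist'],float)
def ray(c,u,v):
    k,d=K(c); p=cv2.undistortPoints(np.array([[[u,v]]],float),k,d)[0,0]
    T=np.array(c['world_to_cam']); R=T[:3,:3]; o=-R.T@T[:3,3]
    return o,R.T@np.array([p[0],-p[1],-1.])
def atz(c,u,v,z):
    o,d=ray(c,u,v); return o+d*(z-o[2])/d[2]
def proj(c,P):
    k,d=K(c); T=np.array(c['world_to_cam']); q=(T[:3,:3]@np.array(P,float).T).T+T[:3,3]; q=q*[1,-1,-1]
    return cv2.projectPoints(q.reshape(-1,1,3),np.zeros(3),np.zeros(3),k,d)[0][:,0]
def crop(f,x0,y0,x1,y1,s,out):
    im=cv2.imread('pics/'+f)[y0:y1,x0:x1]; cv2.imwrite('pics/'+out,cv2.resize(im,None,fx=s,fy=s,interpolation=cv2.INTER_CUBIC))
def tool(v): # world vec (m) -> tool cm
    return np.array(sense()['ee_rot']).T@np.array(v)*100
E
python3 - <<'E'
from h import *
snap('side','s0.png');snap('top','t0.png');snap('wrist','w0.png')
s=sense();print(s)
E
```

```text
{'time_s': 0.15, 'joints': array([-5.01569039e+01,  2.20811170e+01,  3.99334032e-01, -1.88432019e-02,
       -6.84129835e+01, -1.48159587e+01]), 'joint_velocities': array([ 0.07392525, -0.09161556,  0.24844933,  0.11678377, -0.00695375,
       -0.01412068]), 'effort': array([ 1.23663863e-04, -3.91051519e+01,  1.87587243e+01,  4.22233880e+00,
        1.23854782e-02, -1.41307401e-04]), 'tcp_pos': array([ 0.26421657, -0.56591131,  0.22172107]), 'ee_rot': array([[-9.06158753e-01, -4.22936915e-01, -8.24876388e-04],
       [-4.22937700e-01,  9.06157576e-01,  1.46584766e-03],
       [ 1.27506904e-04,  1.67716201e-03, -9.99998585e-01]]), 'wrist_force': array([0.23058093, 0.27863264, 0.12977114]), 'moment': array([-0.01858746,  0.03866723, -0.05231031]), 'gripper_width': 1.00287301473561}
```

View pics/s0.png

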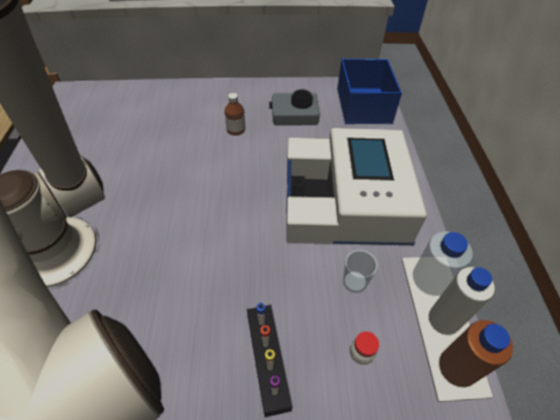

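View pics/t0.png

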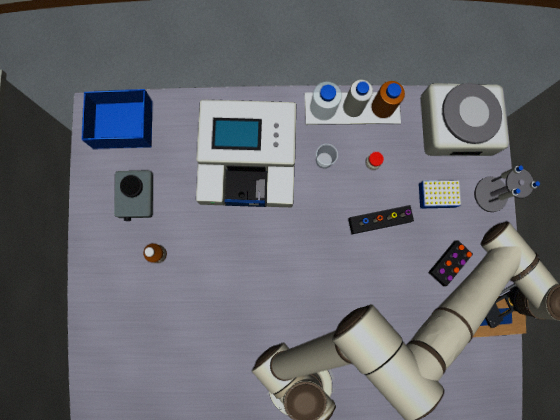

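View pics/w0.png

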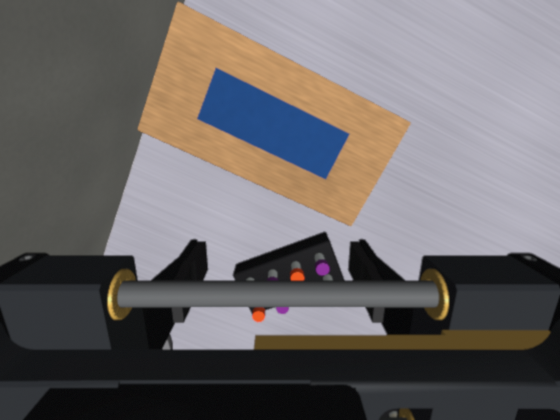

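The top view shows the reader around (246,150) with its door at about (245,203), and the four-hole rack from (350,225) to (413,212) with the purple cap at (408,213). Next I'll enlarge these areas.

```bash
python3 - <<'E'
from h import *
crop('t0.png',185,90,310,220,6,'t0a.png');crop('t0.png',340,195,425,245,9,'t0b.png')
crop('s0.png',270,120,430,250,5,'s0a.png');crop('s0.png',235,290,305,415,4.5,'s0b.png')
E
```

```text
(no output)
```

View pics/t0a.png

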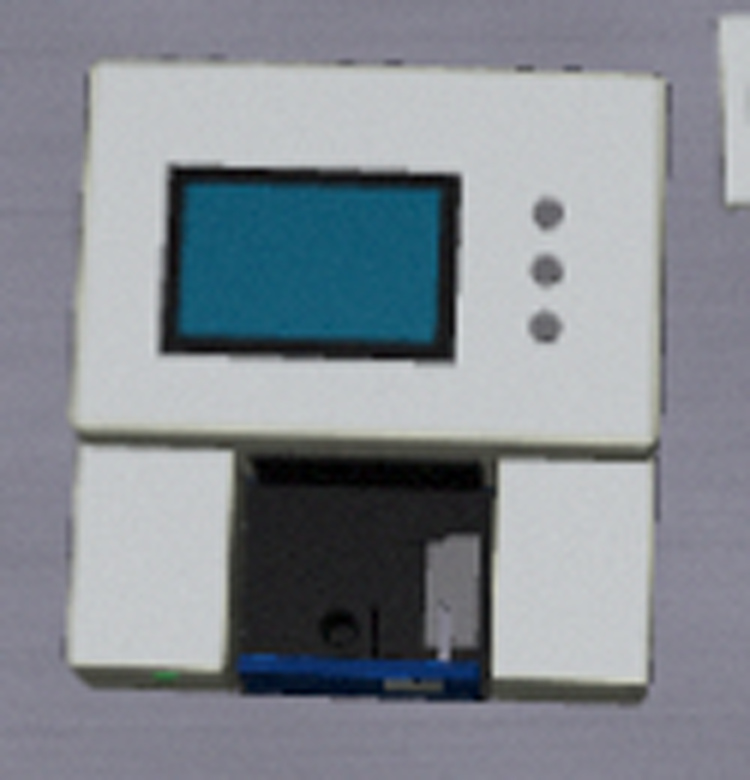

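View pics/t0b.png

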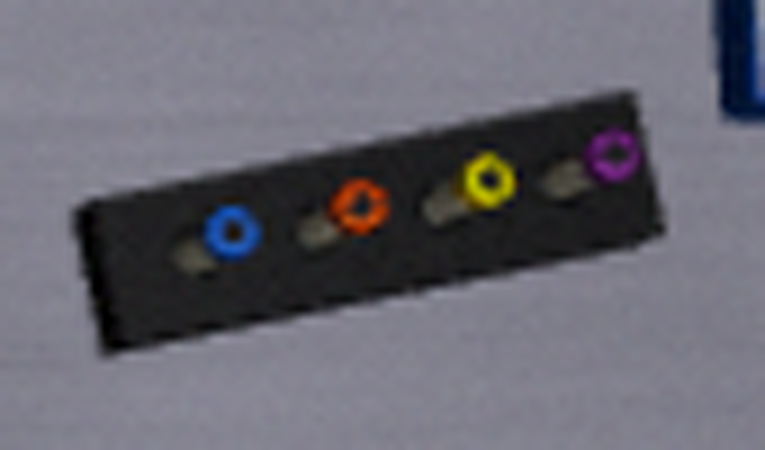

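View pics/s0a.png

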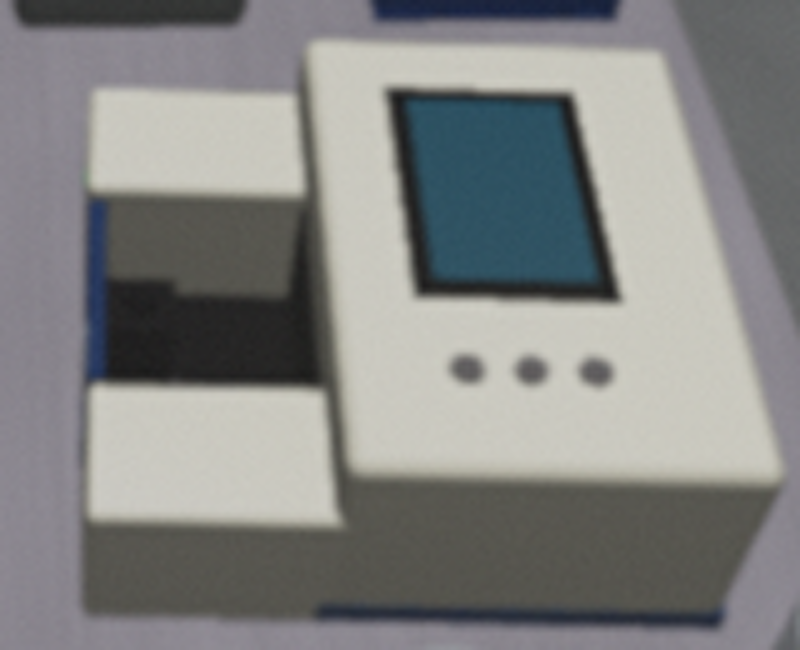

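View pics/s0b.png

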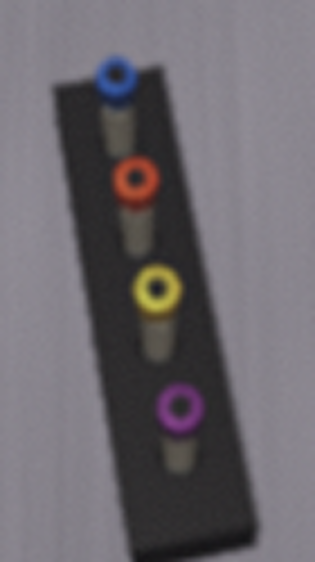

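```bash
python3 - <<'E'
from h import *
np.set_printoptions(precision=4,suppress=True)
t=load('t0.png');s=load('s0.png')
for c in(t,s): print(-np.array(c['world_to_cam'])[:3,:3].T@np.array(c['world_to_cam'])[:3,3])
U=lambda x0,y0,k,X,Y:(x0+(X+.5)/k-.5,y0+(Y+.5)/k-.5)
tb=lambda X,Y,z:atz(t,*U(340,195,9,X,Y),z)
sb=lambda X,Y,z:atz(s,*U(235,290,4.5,X,Y),z)
ta=lambda X,Y,z:atz(t,*U(185,90,6,X,Y),z)
sa=lambda X,Y,z:atz(s,*U(270,120,5,X,Y),z)
for n,a,b in(('blue',(232,232),(116,75)),('or',(360,206),(136,180)),('ye',(488,180),(157,289)),('pu',(613,155),(180,407))):
    print(n,tb(*a,.116),sb(*b,.116))
print('wing front L/R',ta(70,664,.085),ta(648,683,.085), 'side:',sa(90,90,.085),sa(88,520,.085))
print('back L/R',ta(92,60,.128),ta(664,74,.128),'side',sa(310,42,.128),sa(665,50,.128),sa(783,478,.128),sa(348,470,.128))
print('bay side L R (wing top inner front)',ta(222,670,.085),ta(494,680,.085),'side',sa(88,190,.085),sa(88,385,.085))
print('hole',ta(340,628,.055))
E
```

```text
[0.3424 0.0974 1.6969]
[ 0.5259 -0.5095  0.7925]
blue [ 0.5085 -0.2022  0.116 ] [ 0.5094 -0.2021  0.116 ]
or [ 0.5163 -0.2463  0.116 ] [ 0.5174 -0.2475  0.116 ]
ye [ 0.5241 -0.2907  0.116 ] [ 0.5251 -0.2912  0.116 ]
pu [ 0.5316 -0.3346  0.116 ] [ 0.533  -0.3353  0.116 ]
wing front L/R [0.585  0.3099 0.085 ] [0.5689 0.0146 0.085 ] side: [0.5844 0.3109 0.085 ] [0.5701 0.0128 0.085 ]
back L/R [0.8931 0.2938 0.128 ] [ 0.879  -0.0006  0.128 ] side [0.7016 0.2988 0.128 ] [0.8953 0.2909 0.128 ] [ 0.8779 -0.0027  0.128 ] [0.6834 0.006  0.128 ]
bay side L R (wing top inner front) [0.5802 0.2319 0.085 ] [0.5721 0.0931 0.085 ] side [0.5797 0.2304 0.085 ] [0.5737 0.0941 0.085 ]
hole [0.6054 0.1727 0.055 ]
```

The two cameras agree within 1–2 mm:
- **Reader:** origin about (0.5765, 0.1625), yaw −3°.
- **Rack:** yaw about 9.9°.
- **Purple tube axis:** (0.532, −0.335).

Next is a helper to plan the rows.

```bash
cat >> h.py <<'E'
from scipy.spatial.transform import Rotation as Ro, Slerp
O=np.array([0.5765,0.1625,0]); YAW=-3.0
def rd(x,y,z): # reader frame -> world
    return O+Ro.from_euler('z',YAW,degrees=True).apply([x,y,z])
def down(yaw): 
    a=np.radians(yaw); return np.array([[np.cos(a),np.sin(a),0],[np.sin(a),-np.cos(a),0],[0,0,-1.]])
def plan(p,yaw,n,dec=2):
    s=sense();R0=Ro.from_matrix(s['ee_rot']);R1=Ro.from_matrix(down(yaw));p0=np.array(s['tcp_pos'])
    d=(R0.inv()*R1).as_rotvec(degrees=True); st=Ro.from_rotvec(d/n,degrees=True)
    R=R0; rows=[]
    for i in range(n):
        sh=R.inv().apply((np.array(p)-p0)/n)*100
        rows.append([round(float(v),dec) for v in sh]+[round(float(v),1) for v in d/n]); R=R*st
    print('dist',np.linalg.norm(np.array(p)-p0),'turn',np.linalg.norm(d))
    for i in range(0,n,5): print(rows[i:i+5])
E
python3 - <<'E'
from h import *
p=rd(-.05,-.028,.20);print(p,rd(0,-.028,.05));plan(p,-3,25)
E
```

```text
[0.52510312 0.13715517 0.2       ] [0.57503459 0.13453837 0.05      ]
dist 0.7502240107586361 turn 151.97981982390522
[[-2.14, 2.11, 0.09, 0.0, 0.0, -6.1], [-2.35, 1.87, 0.09, 0.0, 0.0, -6.1], [-2.53, 1.61, 0.09, 0.0, 0.0, -6.1], [-2.69, 1.33, 0.09, 0.0, 0.0, -6.1], [-2.81, 1.04, 0.09, 0.0, 0.0, -6.1]]
[[-2.91, 0.74, 0.09, 0.0, 0.0, -6.1], [-2.97, 0.42, 0.09, 0.0, 0.0, -6.1], [-3.0, 0.11, 0.09, 0.0, 0.0, -6.1], [-2.99, -0.21, 0.09, 0.0, 0.0, -6.1], [-2.95, -0.53, 0.09, 0.0, 0.0, -6.1]]
[[-2.88, -0.84, 0.09, 0.0, 0.0, -6.1], [-2.78, -1.14, 0.09, 0.0, 0.0, -6.1], [-2.64, -1.42, 0.09, 0.0, 0.0, -6.1], [-2.47, -1.7, 0.09, 0.0, 0.0, -6.1], [-2.28, -1.95, 0.09, 0.0, 0.0, -6.1]]
[[-2.06, -2.18, 0.09, 0.0, 0.0, -6.1], [-1.82, -2.38, 0.09, 0.0, 0.0, -6.1], [-1.56, -2.56, 0.09, 0.0, 0.0, -6.1], [-1.28, -2.71, 0.09, 0.0, 0.0, -6.1], [-0.98, -2.83, 0.09, 0.0, 0.0, -6.1]]
[[-0.68, -2.92, 0.09, 0.0, 0.0, -6.1], [-0.36, -2.98, 0.09, 0.0, 0.0, -6.1], [-0.05, -3.0, 0.09, 0.0, 0.0, -6.1], [0.27, -2.99, 0.09, 0.0, 0.0, -6.1], [0.59, -2.94, 0.09, 0.0, 0.0, -6.1]]
```

```bash
python3 -m jog '[[-2.1,2.1,0.1,0,0,-6.1],[-2.35,1.9,0.1,0,0,-6.1],[-2.5,1.6,0.1,0,0,-6.1],[-2.7,1.3,0.1,0,0,-6.1],[-2.8,1.0,0.1,0,0,-6.1]]' 0
python3 -m jog '[[-2.9,0.75,0.1,0,0,-6.1],[-3.0,0.4,0.1,0,0,-6.1],[-3.0,0.1,0.1,0,0,-6.1],[-3.0,-0.2,0.1,0,0,-6.1],[-2.95,-0.5,0.1,0,0,-6.1]]'
python3 -m jog '[[-2.9,-0.85,0.1,0,0,-6.1],[-2.8,-1.1,0.1,0,0,-6.1],[-2.6,-1.4,0.1,0,0,-6.1],[-2.5,-1.7,0.1,0,0,-6.1],[-2.3,-1.95,0.1,0,0,-6.1]]'
```

```text
time_s: 0.57
tcp_pos: [0.3164, -0.4249, 0.2171]
ee_rot: [[-0.562, -0.827, -0.0], [-0.827, 0.562, 0.001], [-0.0, 0.001, -1.0]]
wrist_force: [1.1, 0.2, -0.3]
gripper_width: 0.71
time_s: 0.98
tcp_pos: [0.3682, -0.2839, 0.2124]
ee_rot: [[-0.064, -0.998, -0.0], [-0.998, 0.064, 0.0], [-0.0, 0.0, -1.0]]
wrist_force: [1.6, -0.1, 0.0]
gripper_width: 0.322
time_s: 1.4
tcp_pos: [0.4193, -0.1426, 0.2075]
ee_rot: [[0.451, -0.892, 0.0], [-0.892, -0.451, 0.0], [-0.0, -0.0, -1.0]]
wrist_force: [0.3, 0.8, -0.5]
gripper_width: 0.021
```

```bash
python3 -m jog '[[-2.1,-2.2,0.1,0,0,-6.1],[-1.8,-2.4,0.1,0,0,-6.1],[-1.6,-2.6,0.1,0,0,-6.1],[-1.3,-2.7,0.1,0,0,-6.1],[-1.0,-2.8,0.1,0,0,-6.1]]'
python3 - <<'E'
from h import *
s=sense();print(s['joints']);plan(rd(-.05,-.028,.15),-3,10)
E
```

```text
time_s: 1.82
tcp_pos: [0.4703, -0.0008, 0.2025]
ee_rot: [[0.842, -0.54, -0.0], [-0.54, -0.842, 0.0], [-0.0, 0.0, -1.0]]
wrist_force: [1.1, -1.1, 0.1]
gripper_width: 0.004
[ 1.97634829e+01  7.86204767e+00 -2.21931208e+01 -5.41945234e-03
 -5.99506441e+01  3.75841042e+01]
dist 0.15744197242984828 turn 29.65512781535278
[[-0.28, -1.46, 0.52, -0.0, 0.0, -3.0], [-0.21, -1.47, 0.52, -0.0, 0.0, -3.0], [-0.13, -1.48, 0.52, -0.0, 0.0, -3.0], [-0.05, -1.48, 0.52, -0.0, 0.0, -3.0], [0.02, -1.48, 0.52, -0.0, 0.0, -3.0]]
[[0.1, -1.48, 0.52, -0.0, 0.0, -3.0], [0.18, -1.47, 0.52, -0.0, 0.0, -3.0], [0.25, -1.46, 0.52, -0.0, 0.0, -3.0], [0.33, -1.45, 0.52, -0.0, 0.0, -3.0], [0.4, -1.43, 0.52, -0.0, 0.0, -3.0]]
```

```bash
python3 -m jog '[[-0.3,-1.5,0.5,0,0,-3],[-0.2,-1.5,0.5,0,0,-3],[-0.1,-1.5,0.5,0,0,-3],[0,-1.5,0.5,0,0,-3],[0,-1.5,0.5,0,0,-3]]'
python3 -m jog '[[0.1,-1.5,0.5,0,0,-3],[0.2,-1.5,0.5,0,0,-3],[0.25,-1.4,0.5,0,0,-3],[0.3,-1.4,0.5,0,0,-3],[0.4,-1.4,0.5,0,0,-2.7]]'
python3 - <<'E'
from h import *
s=sense();print(s['joints']);plan(rd(-.045,-.028,.062),-3,5)
snap('top','t1.png');snap('side','s1.png');crop('t1.png',185,90,310,220,6,'t1a.png');crop('s1.png',200,90,430,260,3.4,'s1a.png')
E
```

```text
time_s: 2.23
tcp_pos: [0.4991, 0.0682, 0.1771]
ee_rot: [[0.952, -0.306, -0.001], [-0.306, -0.952, -0.0], [-0.0, 0.0, -1.0]]
wrist_force: [-0.3, -0.4, -0.1]
gripper_width: 0.004
time_s: 2.65
tcp_pos: [0.5263, 0.136, 0.152]
ee_rot: [[0.999, -0.055, -0.001], [-0.055, -0.999, -0.0], [-0.001, 0.0, -1.0]]
wrist_force: [-0.4, -0.2, 0.3]
gripper_width: 0.008
[ 3.15781716e+01  1.78218451e+01 -1.68437595e+01 -1.08060474e-02
 -5.53750603e+01  5.52961511e+01]
dist 0.09007593203267096 turn 0.13823636278541146
[[0.08, -0.02, 1.8, 0.0, 0.0, -0.0], [0.08, -0.02, 1.8, 0.0, 0.0, -0.0], [0.08, -0.02, 1.8, 0.0, 0.0, -0.0], [0.08, -0.02, 1.8, 0.0, 0.0, -0.0], [0.08, -0.02, 1.8, 0.0, 0.0, -0.0]]
```

View pics/s1a.png

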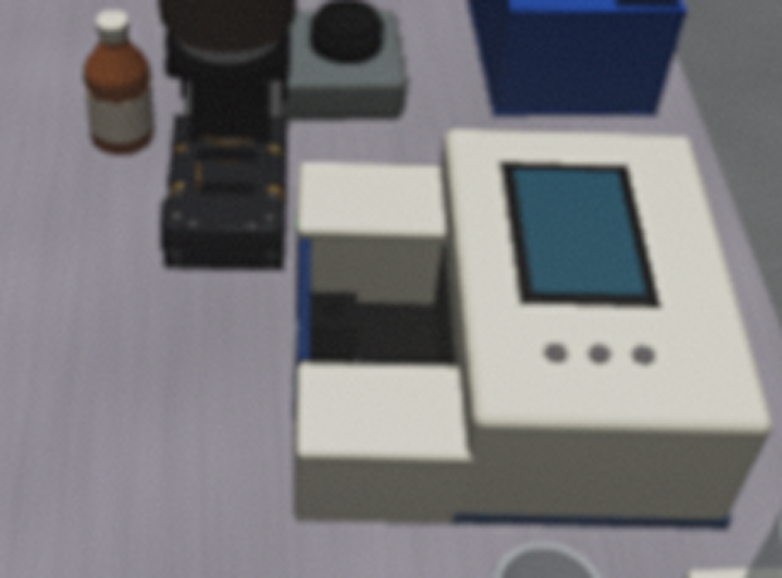

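View pics/t1a.png

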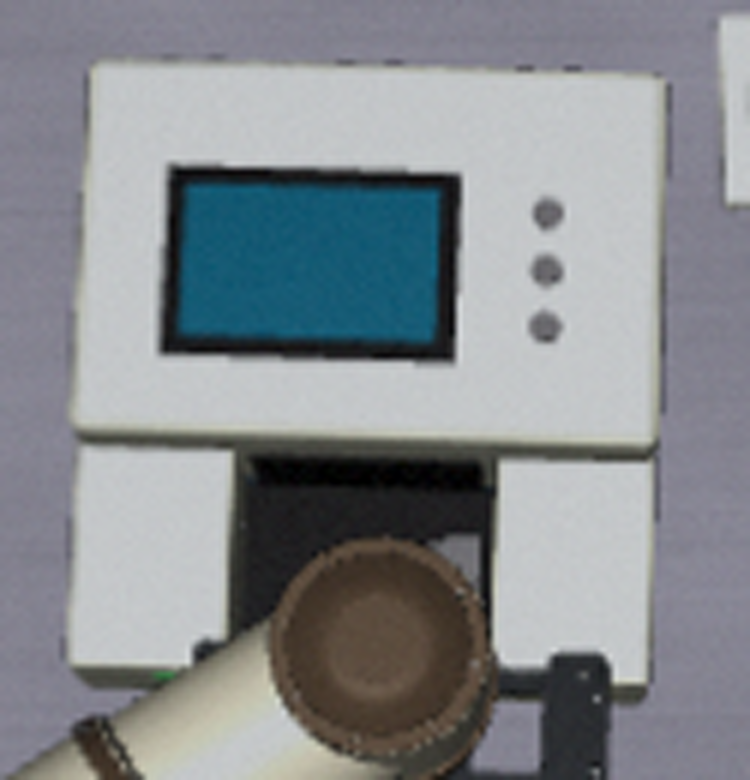

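The tool is over the front of the door, with the gripper body's long axis along the reader's width and nothing in its way. Descending to about 6 cm, then approaching.

```bash
python3 -m jog '[[0,0,1.8,0,0,0],[0,0,1.8,0,0,0],[0,0,1.8,0,0,0],[0,0,1.8,0,0,0],[0,0,1.8,0,0,0]]'
python3 -m jog '[[0,0,0,0,0,0],[0,0,0,0,0,0],[0.5,0,0,0,0,0],[0.5,0,0,0,0,0],[0.4,0,0,0,0,0]]'
python3 - <<'E'
from h import *
s=sense();print(s['wrist_force'],Ro.from_euler('z',3,degrees=True).apply(s['tcp_pos']-O))
snap('side','s2.png');crop('s2.png',200,90,430,260,3.4,'s2a.png')
E
```

```text
time_s: 3.17
tcp_pos: [0.5261, 0.1349, 0.062]
ee_rot: [[0.998, -0.058, 0.0], [-0.058, -0.998, 0.0], [0.0, -0.0, -1.0]]
wrist_force: [-0.1, 0.2, 0.8]
gripper_width: 0.006
time_s: 3.58
tcp_pos: [0.5419, 0.135, 0.064]
ee_rot: [[0.998, -0.057, 0.003], [-0.057, -0.998, 0.001], [0.003, -0.001, -1.0]]
wrist_force: [0.1, -0.2, -0.3]
gripper_width: 0.003
[ 0.11867429 -0.22800048 -0.30749396] [-0.03309057 -0.02925763  0.06402014]
```

View pics/s2a.png

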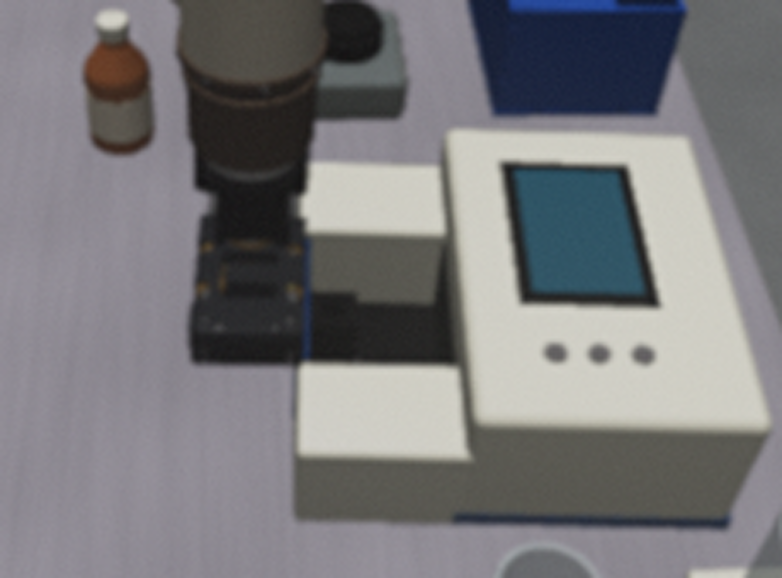

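```bash
python3 -m jog '[[0.2,0,0.2,0,0,0],[0.3,0,0.2,0,0,0],[0.3,0,0.2,0,0,0],[0.3,0,0.2,0,0,0],[0.2,0,0,0,0,0]]'
python3 -m jog '[[0.1,0,0,0,0,0],[0.1,0,0,0,0,0],[0.1,0,0,0,0,0],[0.1,0,0,0,0,0],[0.1,0,0,0,0,0]]'
python3 -m jog '[[0.1,0,0,0,0,0],[0.1,0,0,0,0,0],[0.1,0,0,0,0,0],[0.1,0,0,0,0,0],[0.1,0,0,0,0,0]]'
```

```text
time_s: 4.05
tcp_pos: [0.5534, 0.1337, 0.0539]
ee_rot: [[0.998, -0.057, -0.001], [-0.057, -0.998, -0.0], [-0.001, 0.001, -1.0]]
wrist_force: [-0.9, -0.9, 0.9]
gripper_width: 0.01
time_s: 4.47
tcp_pos: [0.5584, 0.1336, 0.0547]
ee_rot: [[0.998, -0.057, 0.0], [-0.057, -0.998, 0.0], [0.0, -0.0, -1.0]]
wrist_force: [0.5, -0.5, 0.2]
gripper_width: 0.003
time_s: 4.88
tcp_pos: [0.5634, 0.1333, 0.0546]
ee_rot: [[0.998, -0.057, 0.0], [-0.057, -0.998, 0.0], [0.0, -0.0, -1.0]]
wrist_force: [-0.2, -0.1, 0.2]
gripper_width: 0.003
```

```bash
python3 -m jog '[[0.05,0,0,0,0,0],[0.05,0,0,0,0,0],[0.05,0,0,0,0,0],[0.05,0,0,0,0,0],[0.05,0,0,0,0,0]]'
python3 -m jog '[[0.04,0,0,0,0,0],[0.04,0,0,0,0,0],[0.04,0,0,0,0,0],[0.04,0,0,0,0,0],[0.04,0,0,0,0,0]]'
```

```text
time_s: 5.3
tcp_pos: [0.5649, 0.1331, 0.0545]
ee_rot: [[0.998, -0.057, -0.002], [-0.057, -0.998, -0.0], [-0.002, 0.0, -1.0]]
wrist_force: [-3.3, 1.1, 2.4]
gripper_width: 0.005
time_s: 5.72
tcp_pos: [0.5676, 0.133, 0.0544]
ee_rot: [[0.998, -0.057, -0.0], [-0.057, -0.998, -0.0], [-0.0, 0.0, -1.0]]
wrist_force: [-3.6, 1.8, 2.3]
gripper_width: 0.004
```

```bash
python3 -m jog '[[0.02,0,0,0,0,0],[0.02,0,0,0,0,0],[0.02,0,0,0,0,0],[0.02,0,0,0,0,0],[0.01,0,0,0,0,0]]'|grep -E 'tcp|wrist'

```

```text
tcp_pos: [0.5686, 0.133, 0.0545]
wrist_force: [-3.7, 1.4, -0.4]
```

```bash
python3 -m jog '[[0.02,0,0,0,0,0],[0.02,0,0,0,0,0],[0.02,0,0,0,0,0],[0.01,0,0,0,0,0],[0.01,0,0,0,0,0]]'|grep -E 'tcp|wrist'

```

```text
tcp_pos: [0.5695, 0.133, 0.0545]
wrist_force: [-3.4, 2.8, 0.7]
```

```bash
python3 -m jog '[[0.02,0,0,0,0,0],[0.02,0,0,0,0,0],[0.02,0,0,0,0,0],[0.01,0,0,0,0,0],[0.01,0,0,0,0,0]]'|grep -E 'tcp|wrist'

```

```text
tcp_pos: [0.5703, 0.133, 0.0545]
wrist_force: [-4.1, 2.9, 0.4]
```

```bash
python3 -m jog '[[0.02,0,0,0,0,0],[0.02,0,0,0,0,0],[0.02,0,0,0,0,0],[0.01,0,0,0,0,0],[0.01,0,0,0,0,0]]'|grep -E 'tcp|wrist'

```

```text
tcp_pos: [0.5711, 0.1329, 0.0545]
wrist_force: [-4.1, 3.3, -0.5]
```

```bash
python3 -m jog '[[0.02,0,0,0,0,0],[0.02,0,0,0,0,0],[0.02,0,0,0,0,0],[0.01,0,0,0,0,0],[0.01,0,0,0,0,0]]'|grep -E 'tcp|wrist'

```

```text
tcp_pos: [0.5719, 0.1328, 0.0545]
wrist_force: [-3.2, 2.4, -0.7]
```

```bash
python3 -m jog '[[0.02,0,0,0,0,0],[0.02,0,0,0,0,0],[0.02,0,0,0,0,0],[0.01,0,0,0,0,0],[0.01,0,0,0,0,0]]'|grep -E 'tcp|wrist'

```

```text
tcp_pos: [0.5727, 0.1327, 0.0545]
wrist_force: [-4.4, 2.6, 0.0]
```

```bash
python3 -m jog '[[0.02,0,0,0,0,0],[0.02,0,0,0,0,0],[0.02,0,0,0,0,0],[0.01,0,0,0,0,0],[0.01,0,0,0,0,0]]'|grep -E 'tcp|wrist'

```

```text
tcp_pos: [0.5735, 0.1327, 0.0545]
wrist_force: [-3.4, 2.1, 0.5]
```

```bash
python3 -m jog '[[0.02,0,0,0,0,0],[0.02,0,0,0,0,0],[0.02,0,0,0,0,0],[0.01,0,0,0,0,0],[0.01,0,0,0,0,0]]'|grep -E 'tcp|wrist'

```

```text
tcp_pos: [0.574, 0.1326, 0.0545]
wrist_force: [-4.6, 2.9, 0.1]
```

```bash
python3 -m jog '[[0.02,0,0,0,0,0],[0.02,0,0,0,0,0],[0.02,0,0,0,0,0],[0.01,0,0,0,0,0],[0.01,0,0,0,0,0]]'|grep -E 'tcp|wrist'

```

```text
tcp_pos: [0.5747, 0.1327, 0.0545]
wrist_force: [-4.6, 3.5, 1.2]
```

```bash
python3 -m jog '[[0.02,0,0,0,0,0],[0.02,0,0,0,0,0],[0.02,0,0,0,0,0],[0.01,0,0,0,0,0],[0.01,0,0,0,0,0]]'|grep -E 'tcp|wrist'

```

```text
tcp_pos: [0.5755, 0.1326, 0.0545]
wrist_force: [-5.2, 2.6, 0.5]
```

```bash
python3 -m jog '[[0.02,0,0,0,0,0],[0.02,0,0,0,0,0],[0.02,0,0,0,0,0],[0.01,0,0,0,0,0],[0.01,0,0,0,0,0]]'|grep -E 'tcp|wrist'

```

```text
tcp_pos: [0.5762, 0.1326, 0.0545]
wrist_force: [-5.3, 4.3, 0.5]
```

```bash
python3 -m jog '[[0.02,0,0,0,0,0],[0.02,0,0,0,0,0],[0.02,0,0,0,0,0],[0.01,0,0,0,0,0],[0.01,0,0,0,0,0]]'|grep -E 'tcp|wrist'

```

```text
tcp_pos: [0.5769, 0.1325, 0.0545]
wrist_force: [-5.3, 3.8, 0.2]
```

```bash
python3 -m jog '[[0.02,0,0,0,0,0],[0.02,0,0,0,0,0],[0.02,0,0,0,0,0],[0.01,0,0,0,0,0],[0.01,0,0,0,0,0]]'|grep -E 'tcp|wrist'

```

```text
tcp_pos: [0.577, 0.1324, 0.0545]
wrist_force: [-8.1, 3.9, 1.4]
```

The force jumped while motion stalled, so this is the rubber stop. I'll press slightly more, then back off.

```bash
python3 -m jog '[[0.02,0,0,0,0,0],[0.01,0,0,0,0,0],[0.01,0,0,0,0,0],[0,0,0,0,0,0],[0,0,0,0,0,0]]'|grep -E 'tcp|wrist'

```

```text
tcp_pos: [0.5771, 0.1324, 0.0545]
wrist_force: [-8.9, 4.3, 2.5]
```

```bash
python3 -m jog '[[0.02,0,0,0,0,0],[0.02,0,0,0,0,0],[0.01,0,0,0,0,0],[0.01,0,0,0,0,0],[0,0,0,0,0,0]]'|grep -E 'tcp|wrist'

```

```text
tcp_pos: [0.5772, 0.1324, 0.0544]
wrist_force: [-9.6, 5.0, 3.4]
```

```bash
python3 -m jog '[[0.02,0,0,0,0,0],[0.02,0,0,0,0,0],[0.02,0,0,0,0,0],[0.01,0,0,0,0,0],[0,0,0,0,0,0]]'|grep -E 'tcp|wrist'

```

```text
tcp_pos: [0.5773, 0.1324, 0.0544]
wrist_force: [-11.4, 5.7, 3.5]
```

```bash
python3 -m jog '[[-0.5,0,0,0,0,0],[-2,0,0,0,0,0],[-3,0,0,0,0,0],[-2,0,-2,0,0,0],[0,0,-4,0,0,0]]'|grep -E 'tcp|wrist'
python3 -m jog '[[0,0,-4,0,0,0],[0,0,-2,0,0,0],[0,0,0,0,0,0],[0,0,0,0,0,0],[0,0,0,0,0,0]]'|grep -E 'time|tcp|wrist'
python3 - <<'E'
from h import *
snap('top','t3.png');crop('t3.png',185,90,310,220,6,'t3a.png')
print(sense()['joints']); plan([0.47,-.1,.22],-45,10)
E
```

```text
tcp_pos: [0.4994, 0.134, 0.111]
wrist_force: [1.1, 0.5, -0.9]
time_s: 13.22
tcp_pos: [0.5054, 0.1362, 0.1743]
wrist_force: [-0.6, -0.1, -0.2]
[ 3.28779261e+01  1.46456607e+01 -1.79293596e+01  1.88208840e-02
 -5.74882464e+01  5.38039830e+01]
dist 0.2430891149132916 turn 41.69208230908429
[[-0.21, 2.38, -0.46, 0.0, 0.0, 4.2], [-0.04, 2.39, -0.46, 0.0, 0.0, 4.2], [0.13, 2.38, -0.46, 0.0, 0.0, 4.2], [0.31, 2.37, -0.46, 0.0, 0.0, 4.2], [0.48, 2.34, -0.46, 0.0, 0.0, 4.2]]
[[0.65, 2.3, -0.46, 0.0, 0.0, 4.2], [0.81, 2.24, -0.46, 0.0, 0.0, 4.2], [0.97, 2.18, -0.46, 0.0, 0.0, 4.2], [1.13, 2.1, -0.46, 0.0, 0.0, 4.2], [1.28, 2.01, -0.46, 0.0, 0.0, 4.2]]
```

View pics/t3a.png

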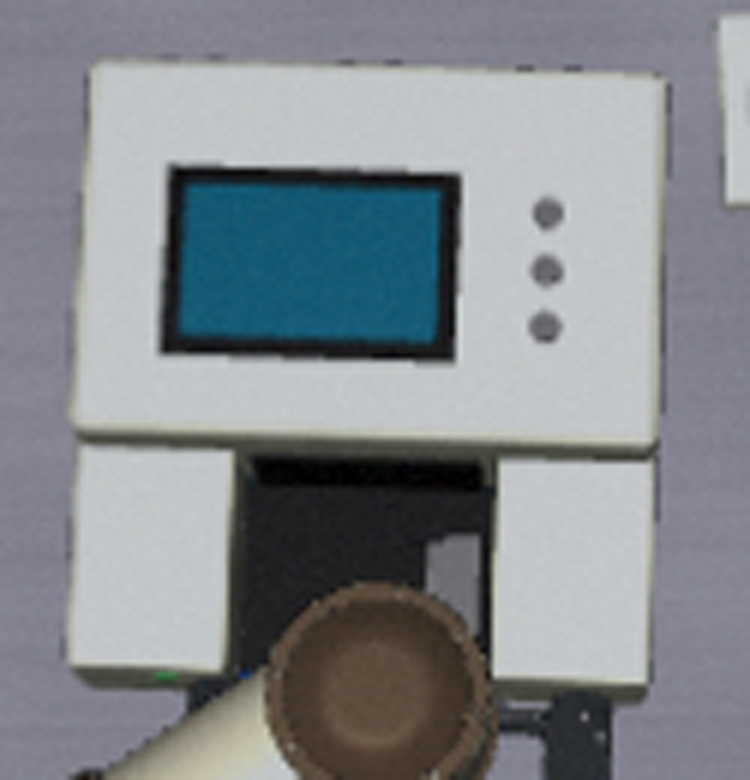

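```bash
python3 - <<'E'
from h import *
plan([0.532,-.335,.19],-80.1,20)
E
```

```text
dist 0.47210190924348516 turn 76.79205698323804
[[0.27, 2.34, -0.08, 0.0, 0.0, 3.8], [0.43, 2.32, -0.08, 0.0, 0.0, 3.8], [0.58, 2.29, -0.08, 0.0, 0.0, 3.8], [0.73, 2.24, -0.08, 0.0, 0.0, 3.8], [0.88, 2.19, -0.08, 0.0, 0.0, 3.8]]
[[1.03, 2.12, -0.08, 0.0, 0.0, 3.8], [1.17, 2.05, -0.08, 0.0, 0.0, 3.8], [1.3, 1.97, -0.08, 0.0, 0.0, 3.8], [1.43, 1.88, -0.08, 0.0, 0.0, 3.8], [1.55, 1.78, -0.08, 0.0, 0.0, 3.8]]
[[1.67, 1.67, -0.08, 0.0, 0.0, 3.8], [1.78, 1.55, -0.08, 0.0, 0.0, 3.8], [1.88, 1.43, -0.08, 0.0, 0.0, 3.8], [1.97, 1.3, -0.08, 0.0, 0.0, 3.8], [2.05, 1.17, -0.08, 0.0, 0.0, 3.8]]
[[2.12, 1.03, -0.08, 0.0, 0.0, 3.8], [2.19, 0.88, -0.08, 0.0, 0.0, 3.8], [2.24, 0.73, -0.08, 0.0, 0.0, 3.8], [2.29, 0.58, -0.08, 0.0, 0.0, 3.8], [2.32, 0.43, -0.08, 0.0, 0.0, 3.8]]
```

```bash
python3 -m jog '[[0.3,2.3,-0.1,0,0,3.8],[0.4,2.3,-0.1,0,0,3.8],[0.6,2.3,-0.1,0,0,3.8],[0.7,2.2,-0.1,0,0,3.8],[0.9,2.2,-0.1,0,0,3.8]]' 4.5|grep tcp
python3 -m jog '[[1,2.1,-0.1,0,0,3.8],[1.2,2.1,-0.1,0,0,3.8],[1.3,2.0,-0.1,0,0,3.8],[1.4,1.9,-0.1,0,0,3.8],[1.6,1.8,-0.1,0,0,3.8]]'|grep tcp
python3 -m jog '[[1.7,1.7,-0.1,0,0,3.8],[1.8,1.6,-0.1,0,0,3.8],[1.9,1.4,-0.1,0,0,3.8],[2.0,1.3,-0.1,0,0,3.8],[2.0,1.2,-0.1,0,0,3.8]]'|grep tcp
python3 -m jog '[[2.1,1.0,0,0,0,3.8],[2.2,0.9,0,0,0,3.8],[2.2,0.7,0,0,0,3.8],[2.3,0.6,0,0,0,3.8],[2.3,0.4,0,0,0,3.8]]'
python3 - <<'E'
from h import *
print(sense()['joints']);plan([.532,-.335,.135],-80.1,5)
snap('top','t4.png');crop('t4.png',185,90,310,260,4.5,'t4a.png');snap('wrist','w4.png')
snap('side','s4.png')
E
```

```text
tcp_pos: [0.5118, 0.0183, 0.178]
tcp_pos: [0.5187, -0.1006, 0.183]
tcp_pos: [0.5266, -0.2192, 0.1877]
time_s: 14.93
tcp_pos: [0.5349, -0.3361, 0.1874]
ee_rot: [[0.183, -0.983, -0.003], [-0.983, -0.183, 0.001], [-0.001, 0.003, -1.0]]
wrist_force: [1.2, 0.7, -0.1]
gripper_width: 0.517
[-1.74778362e+01  2.41993889e+01 -1.36555330e+00  2.15946646e-02
 -6.46149036e+01  2.79842195e+01]
dist 0.052522386267779164 turn 0.6416975723233266
[[-0.03, 0.05, 1.05, 0.0, 0.0, 0.1], [-0.03, 0.05, 1.05, 0.0, 0.0, 0.1], [-0.03, 0.05, 1.05, 0.0, 0.0, 0.1], [-0.03, 0.05, 1.05, 0.0, 0.0, 0.1], [-0.03, 0.05, 1.05, 0.0, 0.0, 0.1]]
```

View pics/t4a.png

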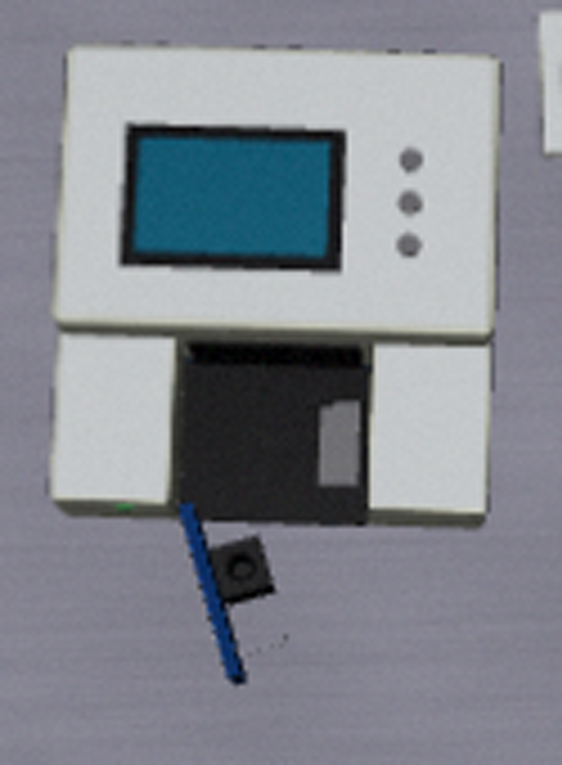

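View pics/w4.png

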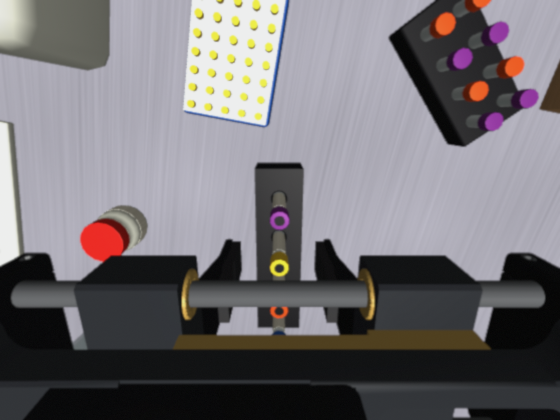

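View pics/s4.png

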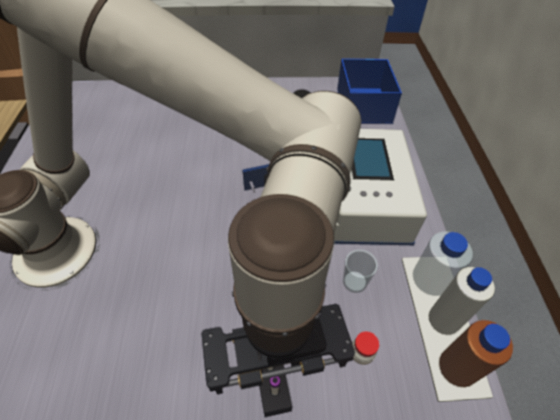

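The door stands fully open with the cup hole visible at crop (242,567). The wrist view shows the purple cap at (280,220). I'll check the tube position against the wrist camera and compute the cup position.

```bash
python3 - <<'E'
from h import *
np.set_printoptions(precision=4,suppress=True)
c=load('w4.png');print('purple wrist',atz(c,280,219,.116),'yellow',atz(c,280,267,.116)); print(proj(c,[[.5325,-.335,.116],[.535,-.336,.187]]))
t=load('t4.png');f=lambda X,Y,z:atz(t,185+(X+.5)/4.5-.5,90+(Y+.5)/4.5-.5,z)
print('hole',f(242,567,.055),'door hinge top',f(188,505,.082),'door tip top',f(236,680,.082))
th=1.25; R=Ro.from_euler('z',-3,degrees=True)
H=rd(0,.062,0);d=R.apply([-np.sin(th),-np.cos(th),0]);n=R.apply([np.cos(th),-np.sin(th),0]);print('model cup',H+.05*d+.029*n,'H',H,'tip',H+.124*d,'d',d,'n',n)
E
```

```text
purple wrist [ 0.5333 -0.3371  0.116 ] yellow [ 0.5251 -0.2924  0.116 ]
[[280.4525 221.4252]
 [278.0991 258.8604]]
hole [0.5384 0.1825 0.055 ] door hinge top [0.5786 0.2174 0.082 ] door tip top [0.4584 0.1864 0.082 ]
model cup [0.5392 0.1832 0.    ] H [0.5797 0.2244 0.    ] tip [0.4602 0.1915 0.    ] d [-0.9642 -0.2652  0.    ] n [ 0.2652 -0.9642  0.    ]
```

```bash
python3 -m jog '[[-0.1,0.1,1.0,0,0,0.3],[0,0.1,1.0,0,0,0.3],[0,0,1.2,0,0,0],[0,0,1.2,0,0,0],[0,0,1.2,0,0,0]]'|grep tcp
python3 -m jog '[[0,0,1.2,0,0,0],[0,0,1.2,0,0,0],[0,0,1.2,0,0,0],[0,0,0.7,0,0,0],[0,0,0,0,0,0]]'|grep -E 'tcp|wrist'
python3 - <<'E'
from h import *
plan([.5326,-.3355,.088],-80.1,1)
E
```

```text
tcp_pos: [0.5327, -0.3326, 0.1317]
tcp_pos: [0.5317, -0.3325, 0.0878]
wrist_force: [-0.2, -0.2, -0.6]
dist 0.003172096541590699 turn 0.41252654129578276
[[0.31, -0.04, -0.02, 0.3, 0.2, 0.3]]
```

```bash
python3 -m jog '[[0.3,0,0,0,0,0],[0,0,0,0,0,0],[0,0,0,0,0,0],[0,0,0,0,0,0],[0,0,0,0,0,0]]' 1.0|grep -E 'tcp|wrist|grip'
python3 -m jog '[[0,0,0,0,0,0],[0,0,0,0,0,0],[0,0,0,0,0,0],[0,0,0,0,0,0],[0,0,0,0,0,0]]' 0|grep -E 'tcp|wrist|grip'
python3 - <<'E'
from h import *
snap('wrist','w5.png');snap('side','s5.png')
crop('s5.png',180,280,380,420,4,'s5a.png')
E
```

```text
tcp_pos: [0.5341, -0.3371, 0.0912]
wrist_force: [0.5, -0.0, -0.2]
gripper_width: 0.225
tcp_pos: [0.534, -0.3372, 0.091]
wrist_force: [-0.2, 0.3, 2.8]
gripper_width: 0.185
```

View pics/w5.png

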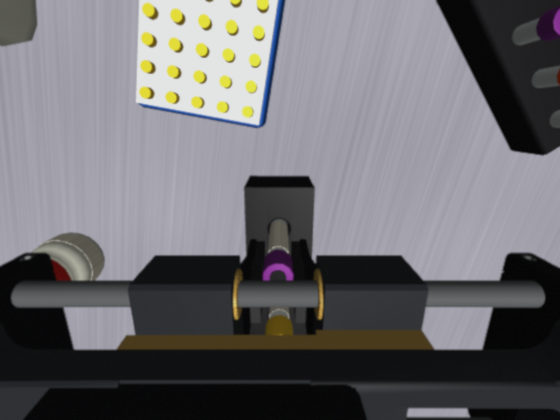

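View pics/s5a.png

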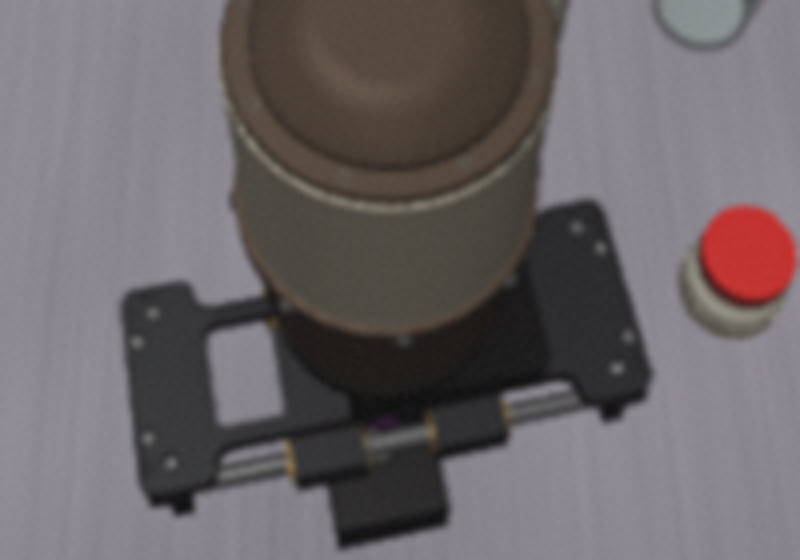

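The gripper stopped at 16 mm on the cap, so the tube is held. Lifting straight up.

```bash
python3 -m jog '[[0,0,-1,0,0,0],[0,0,-2,0,0,0],[0,0,-3,0,0,0],[0,0,-3,0,0,0],[0,0,-3,0,0,0]]'|grep -E 'tcp|wrist|grip'
python3 -m jog '[[0,0,-2.5,0,0,0],[0,0,0,0,0,0],[0,0,0,0,0,0],[0,0,0,0,0,0],[0,0,0,0,0,0]]'|grep -E 'tcp|wrist|grip'
python3 - <<'E'
from h import *
snap('side','s6.png');crop('s6.png',180,220,380,420,3,'s6a.png');snap('wrist','w6.png')
p=np.array([.5388,.1828,.235]);plan(p,-75,20);print(sense()['joints'])
E
```

```text
tcp_pos: [0.5335, -0.3367, 0.2118]
wrist_force: [0.1, -0.5, -0.8]
gripper_width: 0.185
tcp_pos: [0.533, -0.3365, 0.2339]
wrist_force: [0.9, -1.0, -1.0]
gripper_width: 0.183
dist 0.5195085724348449 turn 4.878037864750229
[[-2.55, -0.48, -0.0, 0.0, 0.0, -0.2], [-2.55, -0.49, -0.0, 0.0, 0.0, -0.2], [-2.55, -0.51, -0.0, 0.0, 0.0, -0.2], [-2.55, -0.52, -0.0, 0.0, 0.0, -0.2], [-2.54, -0.53, -0.0, 0.0, 0.0, -0.2]]
[[-2.54, -0.54, -0.0, 0.0, 0.0, -0.2], [-2.54, -0.55, -0.0, 0.0, 0.0, -0.2], [-2.54, -0.56, -0.0, 0.0, 0.0, -0.2], [-2.53, -0.57, -0.0, 0.0, 0.0, -0.2], [-2.53, -0.58, -0.0, 0.0, 0.0, -0.2]]
[[-2.53, -0.59, -0.0, 0.0, 0.0, -0.2], [-2.53, -0.6, -0.0, 0.0, 0.0, -0.2], [-2.52, -0.61, -0.0, 0.0, 0.0, -0.2], [-2.52, -0.62, -0.0, 0.0, 0.0, -0.2], [-2.52, -0.63, -0.0, 0.0, 0.0, -0.2]]
[[-2.52, -0.65, -0.0, 0.0, 0.0, -0.2], [-2.51, -0.66, -0.0, 0.0, 0.0, -0.2], [-2.51, -0.67, -0.0, 0.0, 0.0, -0.2], [-2.51, -0.68, -0.0, 0.0, 0.0, -0.2], [-2.5, -0.69, -0.01, 0.0, 0.0, -0.2]]
[-1.75959851e+01  2.22801516e+01  2.48101617e+00 -1.60122967e-02
 -7.03758292e+01  2.77265082e+01]
```

View pics/s6a.png

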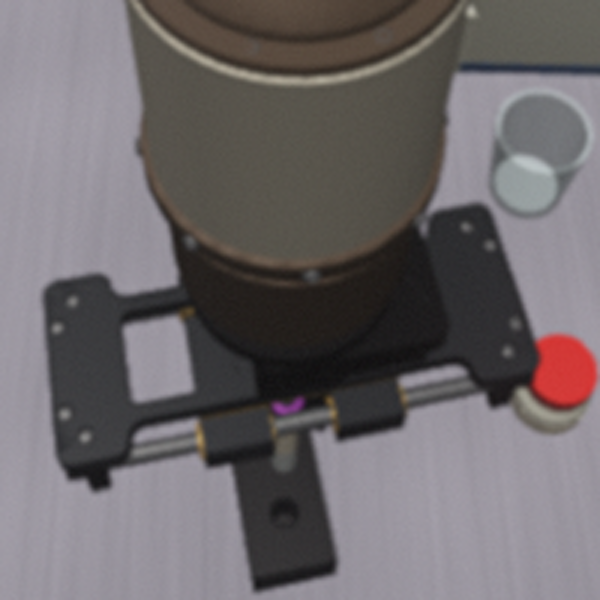

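View pics/w6.png

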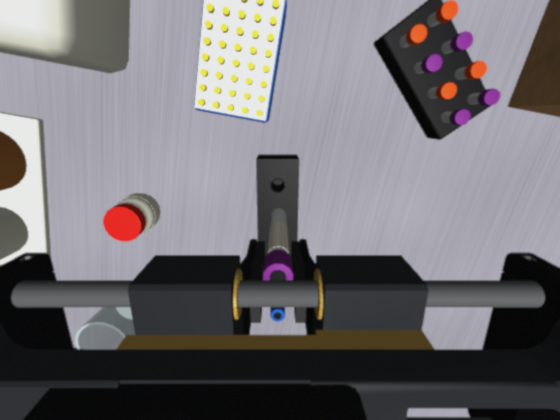

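The tube is held and its rack hole is empty. Moving it over to the cup.

```bash
python3 -m jog '[[-2.5,-0.5,0,0,0,-0.2],[-2.5,-0.5,0,0,0,-0.2],[-2.5,-0.5,0,0,0,-0.2],[-2.5,-0.5,0,0,0,-0.2],[-2.5,-0.5,0,0,0,-0.2]]'|grep tcp
python3 -m jog '[[-2.5,-0.5,0,0,0,-0.2],[-2.5,-0.5,0,0,0,-0.2],[-2.5,-0.6,0,0,0,-0.2],[-2.5,-0.6,0,0,0,-0.2],[-2.5,-0.6,0,0,0,-0.2]]'|grep tcp
python3 -m jog '[[-2.5,-0.6,0,0,0,-0.2],[-2.5,-0.6,0,0,0,-0.2],[-2.5,-0.6,0,0,0,-0.2],[-2.5,-0.6,0,0,0,-0.2],[-2.5,-0.6,0,0,0,-0.2]]'|grep tcp
python3 -m jog '[[-2.5,-0.6,0,0,0,-0.2],[-2.5,-0.6,0,0,0,-0.2],[-2.5,-0.6,0,0,0,-0.2],[-2.5,-0.7,0,0,0,-0.2],[-2.5,-0.7,0,0,0,-0.2]]'|grep tcp
python3 -m jog '[[0,0,0,0,0,0],[0,0,0,0,0,0],[0,0,0,0,0,0],[0,0,0,0,0,0],[0,0,0,0,0,0]]'|grep -E 'tcp|wrist|grip'
python3 - <<'E'
from h import *
snap('side','s7.png');snap('wrist','w7.png');snap('top','t7.png');crop('s7.png',180,60,380,230,3.5,'s7a.png')
p=np.array([.5388,.1828,.180]);plan(p,-75,5);print(sense()['joints'])
E
```

```text
tcp_pos: [0.5351, -0.2084, 0.2345]
tcp_pos: [0.5376, -0.0802, 0.2347]
tcp_pos: [0.5398, 0.0483, 0.2347]
tcp_pos: [0.5416, 0.1772, 0.2347]
tcp_pos: [0.542, 0.1751, 0.2355]
wrist_force: [1.0, -0.6, -0.2]
gripper_width: 0.182
dist 0.056252492885472495 turn 0.9332108482077524
[[-0.16, 0.03, 1.11, -0.0, 0.0, -0.2], [-0.16, 0.03, 1.11, -0.0, 0.0, -0.2], [-0.16, 0.03, 1.11, -0.0, 0.0, -0.2], [-0.16, 0.03, 1.11, -0.0, 0.0, -0.2], [-0.16, 0.03, 1.11, -0.0, 0.0, -0.2]]
[ 3.42138110e+01  1.61437408e+01 -6.30988560e+00 -1.44881228e-04
 -6.75406373e+01 -2.01469489e+01]
```

View pics/s7a.png

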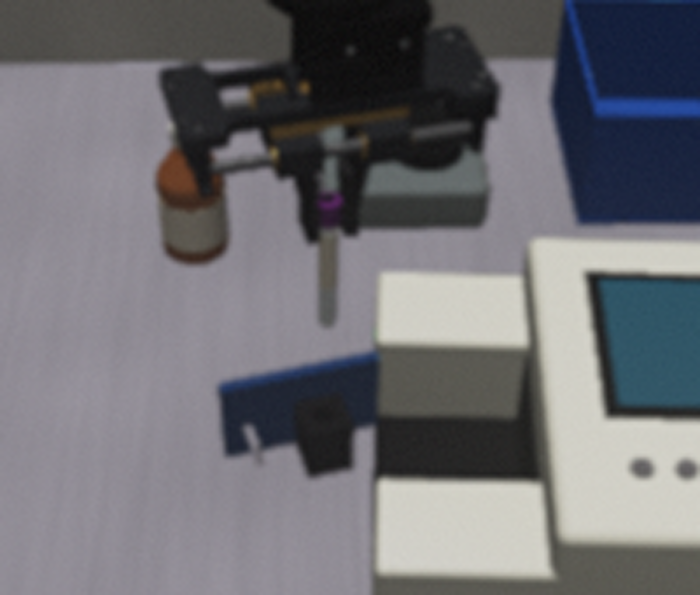

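View pics/w7.png

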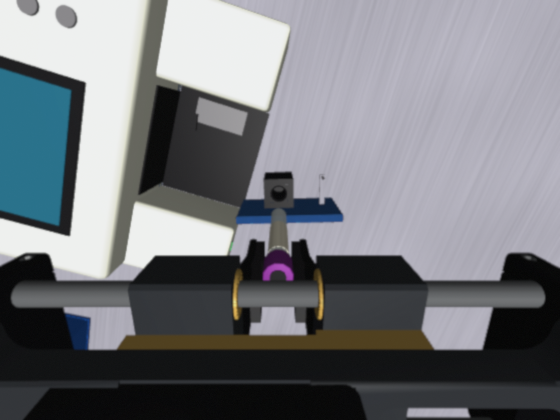

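The tube hangs upright above the open cup. In the wrist view the hole is at about (278,191) and the foot at about (279,212). Computing the foot-to-hole offset.

```bash
python3 - <<'E'
from h import *
np.set_printoptions(precision=4,suppress=True)
c=load('w7.png');s=load('s7.png')
print('tcp',sense()['tcp_pos'])
print('hole wrist',atz(c,278.5,191,.055)); print('cap wrist',atz(c,278,270,.2605))
u=lambda X,Y:(180+(X+.5)/3.5-.5,60+(Y+.5)/3.5-.5)
print('hole side',atz(s,*u(324,408),.055),'foot side',atz(s,*u(326,322),.1545),'cap bottom side',atz(s,*u(329,222),.242))
crop('w7.png',230,150,330,300,5,'w7a.png')
E
```

```text
tcp [0.5421 0.1754 0.2357]
hole wrist [0.5406 0.1808 0.055 ]
cap wrist [0.5434 0.1725 0.2605]
hole side [0.5391 0.1915 0.055 ] foot side [0.5403 0.1791 0.1545] cap bottom side [0.5422 0.1791 0.242 ]
```

View pics/w7a.png

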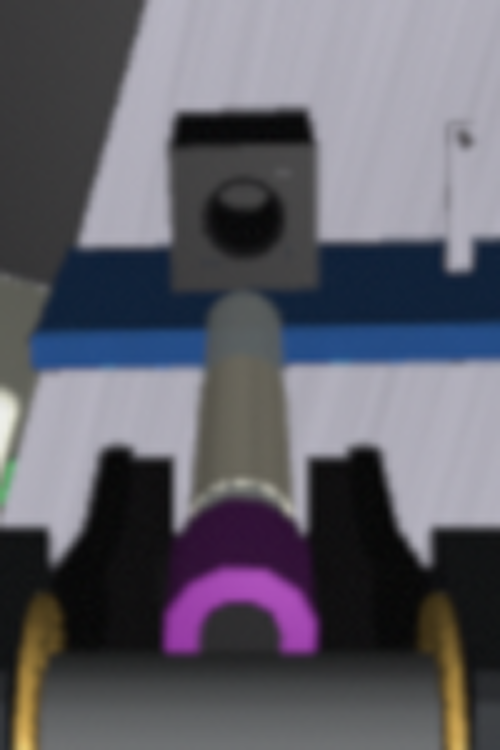

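```bash
python3 - <<'E'
from h import *
c=load('w7.png');print(atz(c,278.3,193.1,.055))
plan([.5393,.1825,.16],-75,5)
E
```

```text
[0.54016718 0.1834292  0.055     ]
dist 0.07604845685913028 turn 0.9332108482077524
[[-0.15, 0.02, 1.51, -0.0, 0.0, -0.2], [-0.15, 0.02, 1.51, -0.0, 0.0, -0.2], [-0.15, 0.02, 1.51, -0.0, 0.0, -0.2], [-0.15, 0.02, 1.51, -0.0, 0.0, -0.2], [-0.15, 0.02, 1.51, -0.0, 0.0, -0.2]]
```

```bash
python3 -m jog '[[-0.3,0.1,1.5,0,0,-0.2],[-0.3,0,1.5,0,0,-0.2],[-0.2,0,1.5,0,0,-0.2],[0,0,1.5,0,0,-0.2],[0,0,1.5,0,0,-0.2]]'|grep tcp
python3 -m jog '[[0,0,1.0,0,0,0],[0,0,0,0,0,0],[0,0,0,0,0,0],[0,0,0,0,0,0],[0,0,0,0,0,0]]'|grep -E 'tcp|wrist|grip'
python3 - <<'E'
from h import *
plan([.5393,.1828,.15],-75,1)
snap('side','s8.png');snap('wrist','w8.png');crop('s8.png',220,100,320,200,6,'s8a.png');crop('w8.png',230,150,330,300,5,'w8a.png')
E
```

```text
tcp_pos: [0.5392, 0.1834, 0.1601]
tcp_pos: [0.5399, 0.1839, 0.1517]
wrist_force: [-0.2, -0.1, 0.1]
gripper_width: 0.184
dist 0.002147504267783918 turn 0.18686633592819374
[[0.09, 0.08, 0.17, -0.1, 0.0, 0.1]]
```

View pics/s8a.png

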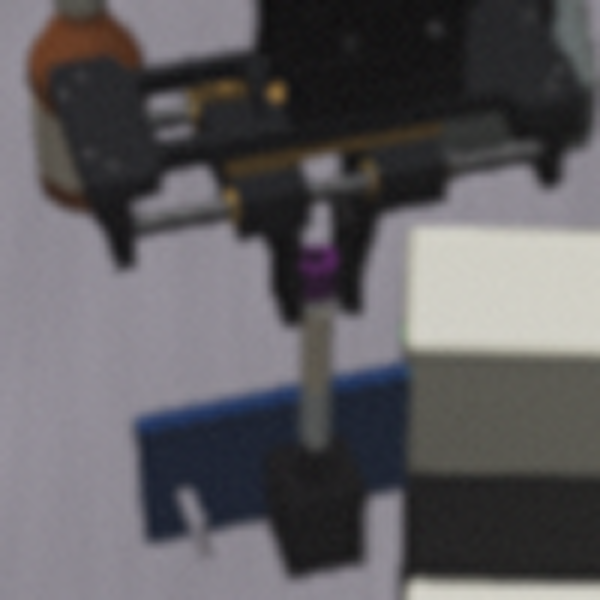

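View pics/w8a.png

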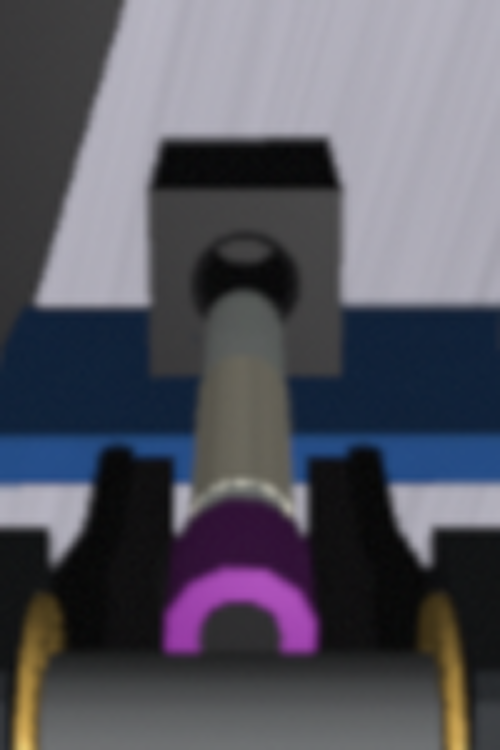

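Foot and hole are lined up in both views. Lowering in steps and watching the force.

```bash
python3 -m jog '[[0.05,0.05,0.5,0,0,0],[0,0,0.5,0,0,0],[0,0,0.5,0,0,0],[0,0,0.5,0,0,0],[0,0,0.3,0,0,0]]'|grep -E 'tcp|wrist|grip'

```

```text
tcp_pos: [0.5384, 0.1827, 0.1264]
wrist_force: [-0.7, 0.1, -0.2]
gripper_width: 0.177
```

```bash
python3 -m jog '[[0,0,0.2,0,0,0],[0,0,0.2,0,0,0],[0,0,0.2,0,0,0],[0,0,0.2,0,0,0],[0,0,0.2,0,0,0]]'|grep -E 'tcp|wrist|grip'

```

```text
tcp_pos: [0.5389, 0.1831, 0.1175]
wrist_force: [1.1, -0.0, -1.2]
gripper_width: 0.18
```

```bash
python3 -m jog '[[0,0,0.5,0,0,0],[0,0,0.5,0,0,0],[0,0,0.5,0,0,0],[0,0,0.3,0,0,0],[0,0,0,0,0,0]]'|grep -E 'tcp|wrist|grip'

```

```text
tcp_pos: [0.5384, 0.1827, 0.0985]
wrist_force: [-0.7, 0.2, -0.3]
gripper_width: 0.184
```

```bash
python3 -m jog '[[0,0,0.1,0,0,0],[0,0,0.1,0,0,0],[0,0,0.1,0,0,0],[0,0,0,0,0,0],[0,0,0,0,0,0]]'|grep -E 'tcp|wrist|grip'

```

```text
tcp_pos: [0.5388, 0.183, 0.0967]
wrist_force: [-0.1, -0.8, 0.2]
gripper_width: 0.182
```

```bash
python3 -m jog '[[0,0,0.05,0,0,0],[0,0,0.05,0,0,0],[0,0,0.05,0,0,0],[0,0,0,0,0,0],[0,0,0,0,0,0]]'|grep -E 'time|tcp|wrist|grip'

```

```text
time_s: 23.03
tcp_pos: [0.5388, 0.183, 0.095]
wrist_force: [-0.5, 0.1, -0.8]
gripper_width: 0.181
```

```bash
python3 -m jog '[[0,0,0,0,0,0],[0,0,0,0,0,0],[0,0,0,0,0,0],[0,0,0,0,0,0],[0,0,0,0,0,0]]' 4|grep -E 'tcp|wrist|grip'
python3 -m jog '[[0,0,-1,0,0,0],[0,0,-2,0,0,0],[0,0,-2,0,0,0],[0,0,-2,0,0,0],[0,0,-2,0,0,0]]'|grep -E 'tcp|wrist|grip'
python3 - <<'E'
from h import *
snap('side','s9.png');crop('s9.png',220,100,320,200,6,'s9a.png');snap('wrist','w9.png');crop('w9.png',200,120,360,300,4,'w9a.png')
E
```

```text
tcp_pos: [0.5388, 0.183, 0.0951]
wrist_force: [-0.0, -0.1, 0.4]
gripper_width: 0.434
tcp_pos: [0.5388, 0.1829, 0.1869]
wrist_force: [-0.1, -0.1, -0.6]
gripper_width: 0.46
```

View pics/s9a.png

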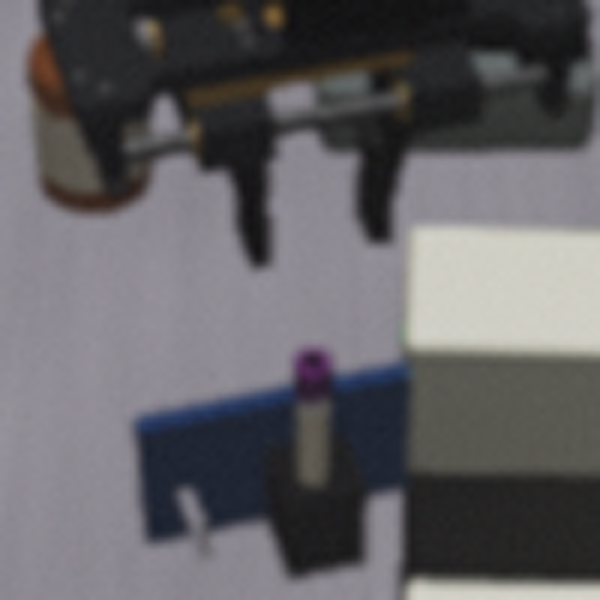

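View pics/w9a.png

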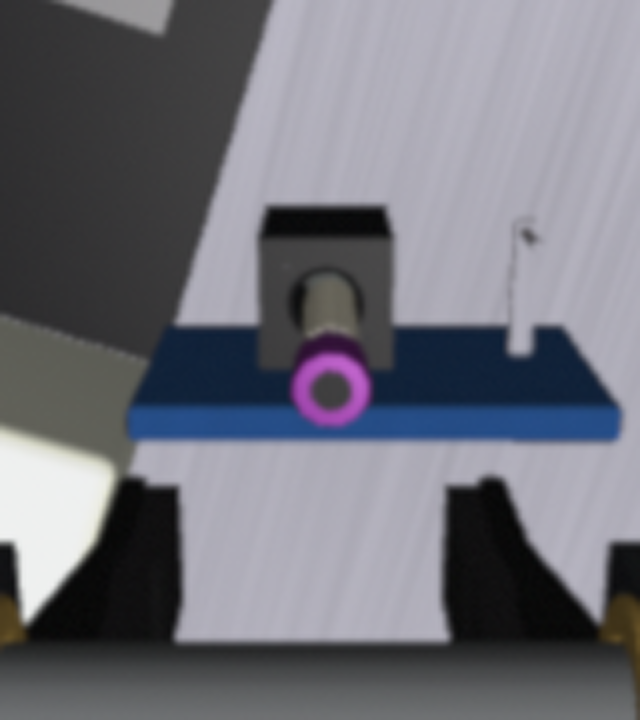

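```bash
python3 - <<'E'
from h import *
np.set_printoptions(precision=4,suppress=True)
s=load('s9.png');t=load('t0.png')
print('bottle',atz(t,153,252,.13));print('cap',atz(s,220+313.5/6-.5,100+365.5/6-.5,.120))
print(sense()['joints']);plan([.4836,.2342,.187],-74.6,5);plan([.4836,.2342,.064],-74.6,1)
E
```

```text
bottle [0.4261 0.4343 0.13  ]
cap [0.5379 0.1843 0.12  ]
[ 35.0679  18.0659 -10.4794   0.0946 -60.9427 -19.942 ]
dist 0.07633467753567072 turn 0.5668318537093789
[[-1.27, 0.85, 0.05, -0.1, 0.0, -0.0], [-1.27, 0.85, 0.05, -0.1, 0.0, -0.0], [-1.27, 0.84, 0.05, -0.1, 0.0, -0.0], [-1.27, 0.84, 0.06, -0.1, 0.0, -0.0], [-1.27, 0.84, 0.06, -0.1, 0.0, -0.0]]
dist 0.14718394253690104 turn 0.5668318537093789
[[-6.32, 4.34, 12.56, -0.5, 0.1, -0.2]]
```

The cap top is consistent with full seating: about (0.538, 0.184) at a height of 0.120. Moving to the outer side of the door with the fingers shut.

```bash
python3 -m jog '[[-1.3,0.9,0,0,0,0],[-1.3,0.9,0,0,0,0],[-1.3,0.85,0,0,0,0],[-1.3,0.85,0,0,0,0],[-1.3,0.85,0,0,0,0]]' 0|grep -E 'tcp|wrist|grip'
python3 -m jog '[[0,0,2,0,0,0],[0,0,2,0,0,0],[0,0,2,0,0,0],[0,0,2,0,0,0],[0,0,2,0,0,0]]'|grep -E 'tcp|wrist|grip'
python3 -m jog '[[0,0,1.3,0,0,0],[0,0,1.0,0,0,0],[0,0,0,0,0,0],[0,0,0,0,0,0],[0,0,0,0,0,0]]'|grep -E 'tcp|wrist|grip'
python3 - <<'E'
from h import *
plan([.4836,.2342,.064],-74.6,1)
snap('side','s10.png');crop('s10.png',200,60,340,200,5,'s10a.png');snap('top','t10.png');crop('t10.png',185,90,310,260,4,'t10a.png')
E
```

```text
tcp_pos: [0.479, 0.2346, 0.1849]
wrist_force: [-0.2, 0.5, -0.5]
gripper_width: 0.166
tcp_pos: [0.4796, 0.2343, 0.0842]
wrist_force: [0.1, 0.7, -0.8]
gripper_width: 0.001
tcp_pos: [0.4804, 0.2348, 0.0629]
wrist_force: [-0.4, -0.0, 0.3]
gripper_width: 0.003
dist 0.00339470502201929 turn 0.27380335514445026
[[0.14, -0.29, -0.11, -0.1, 0.0, -0.3]]
```

View pics/s10a.png

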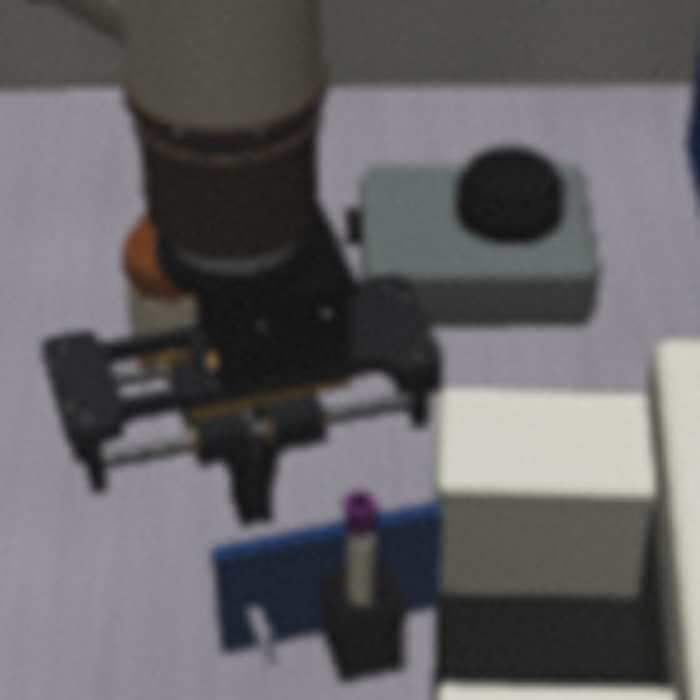

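View pics/t10a.png

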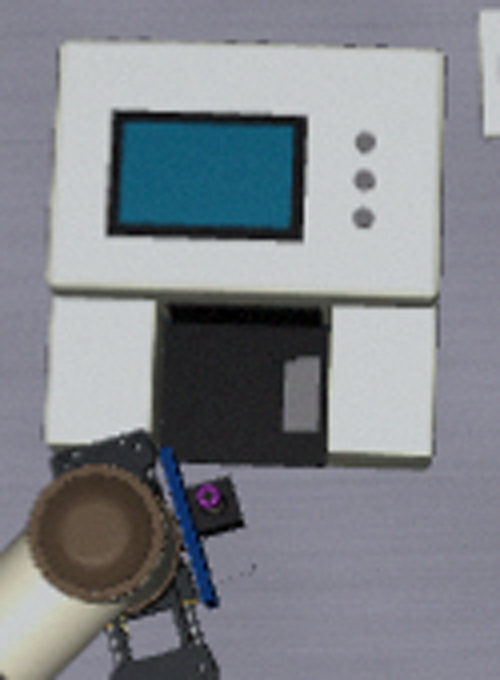

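```bash
python3 -m jog '[[0.5,-0.2,0,0,0,0],[0.5,0,0,0,0,0],[0.5,0,0,0,0,0],[0.3,0,0,0,0,0],[0.2,0,0,0,0,0]]'|grep -E 'tcp|wrist|grip'
python3 -m jog '[[0.1,0,0,0,0,0],[0.1,0,0,0,0,0],[0.1,0,0,0,0,0],[0.1,0,0,0,0,0],[0.1,0,0,0,0,0]]'|grep -E 'tcp|wrist|grip'
python3 - <<'E'
from h import *
th=1.25;R=Ro.from_euler('z',-3,degrees=True)
H=rd(0,.062,0);d=R.apply([-np.sin(th),-np.cos(th),0]);n=R.apply([np.cos(th),-np.sin(th),0])
q=sense()['tcp_pos']-H;print(q@d,q@n)
E
```

```text
tcp_pos: [0.4871, 0.2149, 0.0621]
wrist_force: [0.3, -0.1, 0.3]
gripper_width: 0.012
tcp_pos: [0.4883, 0.2108, 0.062]
wrist_force: [-0.5, 0.0, 0.4]
gripper_width: 0.004
0.09178552429902556 -0.011132313140828827
```

```bash
python3 -m jog '[[0.16,0.02,0,0,0,-1],[0.16,0.02,0,0,0,-1],[0.24,0.02,0,0,0,-1.5],[0.24,0.02,0,0,0,-1.5],[0.32,0.03,0,0,0,-2]]'|grep -E 'tcp|wrist|ee'
python3 - <<'E'
from h import *
s=sense();yaw=np.degrees(np.arctan2(s['ee_rot'][1,0],s['ee_rot'][0,0]));th=np.radians(-3-yaw);R=Ro.from_euler('z',-3,degrees=True)
H=rd(0,.062,0);d=R.apply([-np.sin(th),-np.cos(th),0]);n=R.apply([np.cos(th),-np.sin(th),0])
q=s['tcp_pos']-H;print(yaw,q@d,q@n, s['wrist_force']@n)
E
```

```text
tcp_pos: [0.4905, 0.1999, 0.062]
ee_rot: [[0.379, -0.925, -0.0], [-0.925, -0.379, 0.0], [-0.0, 0.0, -1.0]]
wrist_force: [-0.8, 2.3, -0.2]
-67.72893177808797 0.09188194721564344 -0.011181193133995865 -2.4445923821304634
```

```bash
cat > st.py <<'E'
from h import *
s=sense();yaw=np.degrees(np.arctan2(s['ee_rot'][1,0],s['ee_rot'][0,0]));th=np.radians(-3-yaw);R=Ro.from_euler('z',-3,degrees=True)
H=rd(0,.062,0);d=R.apply([-np.sin(th),-np.cos(th),0]);n=R.apply([np.cos(th),-np.sin(th),0])
q=s['tcp_pos']-H;print('yaw %.2f r %.4f n %.4f z %.4f Fn %.1f F'%(yaw,q@d,q@n,s['tcp_pos'][2],s['wrist_force']@n),s['wrist_force'].round(1),s['time_s'])
E
python3 -m jog '[[0.4,0.04,0,0,0,-2.5],[0.48,0.05,0,0,0,-3],[0.48,0.05,0,0,0,-3],[0.48,0.05,0,0,0,-3],[0.48,0.05,0,0,0,-3]]'|grep -E 'wrist'
python3 st.py
```

```text
wrist_force: [-1.8, 1.9, 1.6]
yaw -53.17 r 0.0922 n -0.0113 z 0.0620 Fn -2.6 F [-1.8  1.9  1.6] 26.9833
```

```bash

python3 -m jog '[[0.48,0.05,0,0,0,-3],[0.48,0.05,0,0,0,-3],[0.48,0.05,0,0,0,-3],[0.48,0.05,0,0,0,-3],[0.48,0.05,0,0,0,-3]]'|grep -E 'wrist'
python3 st.py
```

```text
wrist_force: [-1.9, 2.2, 0.6]
yaw -38.17 r 0.0924 n -0.0117 z 0.0620 Fn -2.9 F [-1.9  2.2  0.6] 27.4
```

```bash

python3 -m jog '[[0.49,0.04,0,0,0,-3],[0.49,0.04,0,0,0,-3],[0.49,0.04,0,0,0,-3],[0.49,0.04,0,0,0,-3],[0.49,0.04,0,0,0,-3]]'|grep -E 'wrist'
python3 st.py
```

```text
wrist_force: [-3.2, 0.9, 2.8]
yaw -23.19 r 0.0926 n -0.0117 z 0.0620 Fn -3.3 F [-3.2  0.9  2.8] 27.8167
```

```bash

python3 -m jog '[[0.49,0.03,0,0,0,-3],[0.49,0.03,0,0,0,-3],[0.48,0.03,0,0,0,-3],[0.32,0.02,0,0,0,-2],[0.32,0.02,0,0,0,-2]]'|grep -E 'wrist'
python3 st.py
python3 - <<'E'
from h import *
snap('side','s11.png');crop('s11.png',200,60,340,200,5,'s11a.png')
E
```

```text
wrist_force: [-3.4, 0.0, 1.7]
yaw -10.25 r 0.0926 n -0.0121 z 0.0617 Fn -3.4 F [-3.4  0.   1.7] 28.2333
```

View pics/s11a.png

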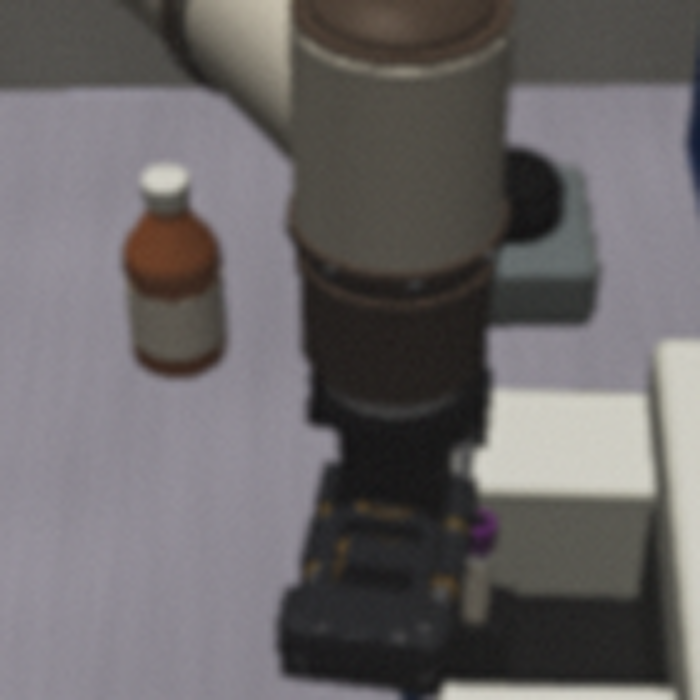

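```bash

python3 -m jog '[[0.24,0.02,0,0,0,-1.5],[0.24,0.02,0,0,0,-1.5],[0.24,0.02,0,0,0,-1.5],[0.16,0.01,0,0,0,-1],[0.16,0.01,0,0,0,-1]]'|grep -E 'wrist'
python3 st.py
```

```text
wrist_force: [-3.0, -2.2, 0.8]
yaw -3.85 r 0.0922 n -0.0121 z 0.0615 Fn -2.9 F [-3.  -2.2  0.8] 28.7
```

```bash

python3 -m jog '[[0.1,0,0,0,0,-0.5],[0.08,0,0,0,0,-0.3],[0.05,0,0,0,0,0],[0,0,0,0,0,0],[0,0,0,0,0,0]]'|grep -E 'wrist'
python3 st.py
```

```text
wrist_force: [-4.2, -3.1, -0.1]
yaw -3.09 r 0.0915 n -0.0102 z 0.0615 Fn -4.0 F [-4.2 -3.1 -0.1] 29.1167
```

```bash

python3 -m jog '[[0.08,0,0,0,0,0],[0.08,0,0,0,0,0],[0.08,0,0,0,0,0],[0.06,0,0,0,0,0],[0.04,0,0,0,0,0]]'>/dev/null
python3 st.py
```

```text
yaw -3.08 r 0.0911 n -0.0063 z 0.0617 Fn -3.3 F [-3.5 -2.3 -1.5] 29.5333
```

```bash

python3 -m jog '[[0.02,0,0,0,0,0],[0.02,0,0,0,0,0],[0.02,0,0,0,0,0],[0.01,0,0,0,0,0],[0.01,0,0,0,0,0]]'>/dev/null
python3 st.py
```

```text
yaw -3.07 r 0.0909 n -0.0054 z 0.0620 Fn -3.7 F [-3.8 -0.5 -3.3] 29.95
```

```bash

python3 -m jog '[[0.02,0,0,0,0,0],[0.02,0,0,0,0,0],[0.02,0,0,0,0,0],[0.01,0,0,0,0,0],[0.01,0,0,0,0,0]]'>/dev/null
python3 st.py
```

```text
yaw -3.07 r 0.0908 n -0.0045 z 0.0620 Fn -3.7 F [-3.7 -1.  -3. ] 30.3667
```

```bash

python3 -m jog '[[0.02,0,0,0,0,0],[0.02,0,0,0,0,0],[0.02,0,0,0,0,0],[0.02,0,0,0,0,0],[0.01,0,0,0,0,0]]'>/dev/null
python3 st.py
```

```text
yaw -3.07 r 0.0908 n -0.0035 z 0.0621 Fn -4.9 F [-4.8  1.8 -3.3] 30.7833
```

```bash

python3 -m jog '[[0.02,0,0,0,0,0],[0.02,0,0,0,0,0],[0.02,0,0,0,0,0],[0.02,0,0,0,0,0],[0.01,0,0,0,0,0]]'>/dev/null
python3 st.py
```

```text
yaw -3.07 r 0.0908 n -0.0026 z 0.0622 Fn -3.1 F [-3.   1.3 -2. ] 31.2
```

```bash

python3 -m jog '[[0.02,0,0,0,0,0],[0.02,0,0,0,0,0],[0.02,0,0,0,0,0],[0.02,0,0,0,0,0],[0.01,0,0,0,0,0]]'>/dev/null
python3 st.py
```

```text
yaw -3.07 r 0.0908 n -0.0017 z 0.0622 Fn -4.5 F [-4.4  2.1 -1.3] 31.6167
```

```bash

python3 -m jog '[[0.02,0,0,0,0,0],[0.02,0,0,0,0,0],[0.02,0,0,0,0,0],[0.01,0,0,0,0,0],[0.01,0,0,0,0,0]]'>/dev/null
python3 st.py
```

```text
yaw -3.06 r 0.0909 n -0.0009 z 0.0622 Fn -4.9 F [-4.8  2.  -1.9] 32.0333
```

```bash

python3 -m jog '[[0.02,0,0,0,0,0],[0.02,0,0,0,0,0],[0.02,0,0,0,0,0],[0.01,0,0,0,0,0],[0.01,0,0,0,0,0]]'>/dev/null
python3 st.py
```

```text
yaw -3.07 r 0.0909 n -0.0003 z 0.0622 Fn -4.7 F [-4.6  2.3 -0.4] 32.45
```

```bash

python3 -m jog '[[0.02,0,0,0,0,0],[0.02,0,0,0,0,0],[0.02,0,0,0,0,0],[0.01,0,0,0,0,0],[0.01,0,0,0,0,0]]'>/dev/null
python3 st.py
```

```text
yaw -3.07 r 0.0908 n 0.0004 z 0.0622 Fn -5.0 F [-4.9  3.  -1.2] 32.8667
```

```bash

python3 -m jog '[[0.02,0,0,0,0,0],[0.02,0,0,0,0,0],[0.02,0,0,0,0,0],[0.01,0,0,0,0,0],[0.01,0,0,0,0,0]]'>/dev/null
python3 st.py
```

```text
yaw -3.06 r 0.0908 n 0.0012 z 0.0622 Fn -6.0 F [-5.9  2.7 -1.2] 33.2833
```

```bash

python3 -m jog '[[0.02,0,0,0,0,0],[0.02,0,0,0,0,0],[0.01,0,0,0,0,0],[0.01,0,0,0,0,0],[0.01,0,0,0,0,0]]'>/dev/null
python3 st.py
```

```text
yaw -3.07 r 0.0909 n 0.0020 z 0.0622 Fn -5.4 F [-5.2  4.2 -0.7] 33.7
```

```bash

python3 -m jog '[[0.02,0,0,0,0,0],[0.02,0,0,0,0,0],[0.01,0,0,0,0,0],[0.01,0,0,0,0,0],[0.01,0,0,0,0,0]]'>/dev/null
python3 st.py
```

```text
yaw -3.07 r 0.0909 n 0.0022 z 0.0622 Fn -6.6 F [-6.4  3.7  0. ] 34.1167
```

```bash

python3 -m jog '[[0.02,0,0,0,0,0],[0.02,0,0,0,0,0],[0.02,0,0,0,0,0],[0.01,0,0,0,0,0],[0.01,0,0,0,0,0]]'>/dev/null
python3 st.py
```

```text
yaw -3.07 r 0.0909 n 0.0023 z 0.0622 Fn -8.1 F [-7.8  4.7  2.1] 34.5333
```

```bash

python3 -m jog '[[0.02,0,0,0,0,0],[0.02,0,0,0,0,0],[0.02,0,0,0,0,0],[0.01,0,0,0,0,0],[0.01,0,0,0,0,0]]'>/dev/null
python3 st.py
```

```text
yaw -3.07 r 0.0909 n 0.0024 z 0.0621 Fn -10.3 F [-10.    5.7   1.9] 34.95
```

```bash

python3 -m jog '[[0.02,0,0,0,0,0],[0.02,0,0,0,0,0],[0.01,0,0,0,0,0],[0,0,0,0,0,0],[0,0,0,0,0,0]]'>/dev/null
python3 st.py
```

```text
yaw -3.07 r 0.0909 n 0.0025 z 0.0621 Fn -11.0 F [-10.8   5.3   2.8] 35.3667
```

The stop was reached at 11 N, at the same depth as the first press. Letting go and looking.

```bash

python3 -m jog '[[-0.3,0,0,0,0,0],[-0.5,0,0,0,0,0],[-0.8,0,0,0,0,0],[-2,0,0,0,0,0],[-3,0,0,0,0,0]]'|grep wrist
python3 -m jog '[[-3,0,0,0,0,0],[-3,0,0,0,0,0],[0,0,-3,0,0,0],[0,0,-3,0,0,0],[0,0,-3,0,0,0]]'|grep -E 'wrist|tcp'
python3 - <<'E'
from h import *
snap('side','s12.png');crop('s12.png',200,60,400,240,4,'s12a.png');snap('top','t12.png');crop('t12.png',185,90,310,260,4,'t12a.png')
E
```

```text
wrist_force: [-0.1, 0.6, -0.3]
tcp_pos: [0.4547, 0.1401, 0.1543]
wrist_force: [0.5, 0.0, 0.1]
```

View pics/s12a.png

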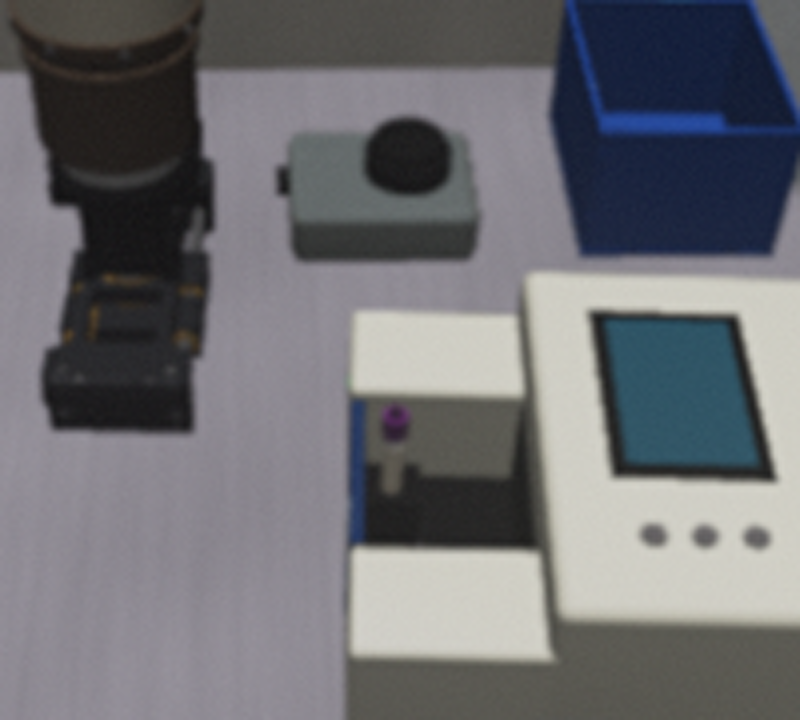

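View pics/t12a.png

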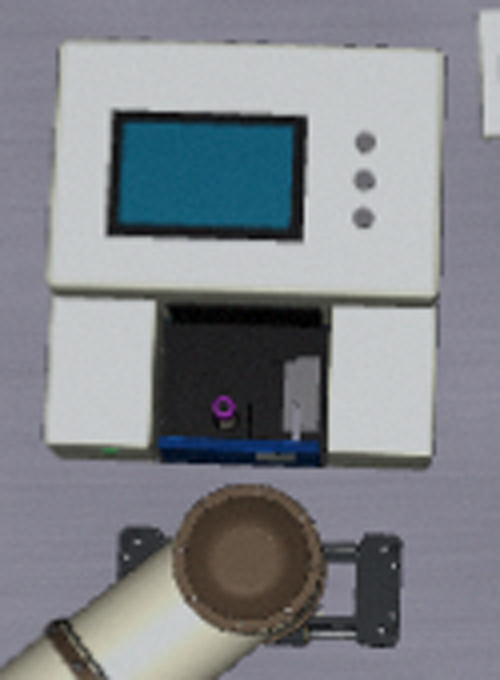

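The door is shut and the tube is upright in the cup. I'll wait about 1.5 s to confirm the catch holds and check the tube and the other objects.

```bash
for i in 1 2 3; do python3 -m jog '[[0,0,-0.5,0,0,0],[0,0,0,0,0,0],[0,0,0,0,0,0],[0,0,0,0,0,0],[0,0,0,0,0,0]]'|grep -E 'time|wrist'; done
python3 - <<'E'
from h import *
np.set_printoptions(precision=4,suppress=True)
t=snap('top','t13.png');s=snap('side','s13.png')
a=load('t0.png')
d=np.abs(t['frame'].astype(int)-load('t12.png')['frame']).max(2)
print('door region change', d[195:215,220:270].max(), d[180:215,220:270].max())
print('cap top', atz(t,185+(223.5)/4-.5,90+407.5/4-.5,.120), atz(s,200+396.5/4-.5,60+415/4-.5,.120),'expected',rd(.029,.012,.12))
im=np.vstack([cv2.resize(t['frame'][90:260,185:425],None,fx=3,fy=3)])
cv2.imwrite('pics/t13a.png',im[:,:,::-1])
E
```

```text
time_s: 36.72
wrist_force: [-0.4, 0.4, -0.3]
time_s: 37.13
wrist_force: [-0.8, 0.2, 0.1]
time_s: 37.55
wrist_force: [-0.5, -0.2, -0.5]
door region change 72 72
cap top [0.6038 0.1722 0.12  ] [0.6047 0.173  0.12  ] expected [0.6061 0.173  0.12  ]
```

View pics/t13a.png

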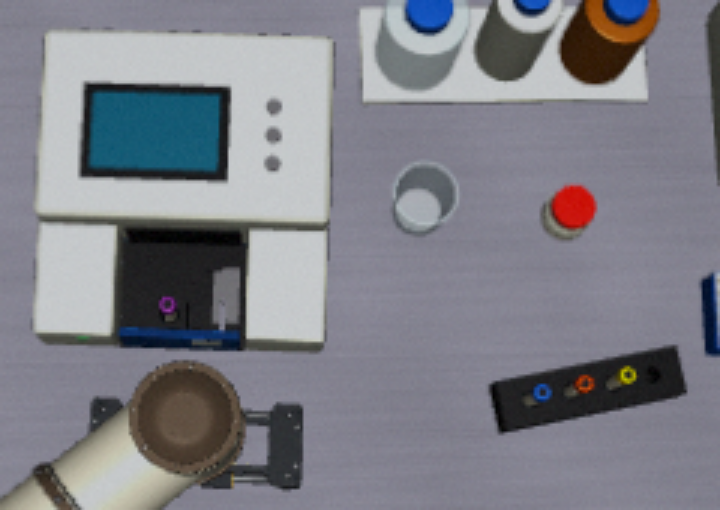

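View pics/s13.png

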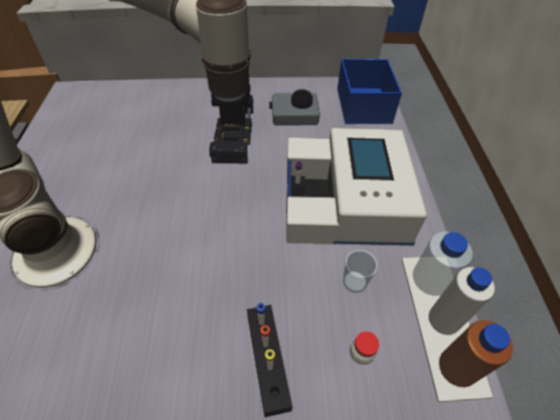

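The door has stayed shut, the tube cap is where it should be in the closed cup, and the other tubes, bottle, beaker and jar look unmoved. Handing in.

```bash
python3 -c "
from station import finish_job
print(finish_job())"
```

```text
the job is handed in; nothing more can be done
None
```

The purple-capped tube is in the reader cup, the door is shut and the catch appears to hold it. I handed the job in at about 38 s; no verdict was reported.

- **Opening:** I pressed the door in to its stop; the last press was 11–13 N at the wrist. The catch let go and the door swung fully open.
- **Loading:** I gripped the tube by its cap and lowered it into the cup with almost no force. The side view matched the cap height of a fully seated tube.
- **Closing:** I swung the door shut along its arc with 2–4 N, then pressed to the stop again at 11–12 N, at the same depth as the first press.

**Last checks:** About 2 s after I let go, the door still looked shut in both views. The cap was 1–2.5 mm from its computed place for the shut cup. The other tubes, beaker and jar looked unmoved; the bottle, judged from the side picture only, did too. The gripper was clear, with no wrist force.

**Disagreements:**
- A pixel comparison of the door area between two pictures showed a change of 72. I put it down to the arm moving at the edge of that area and did not check further, since the door looked shut in both pictures.
- Before I lowered the tube, one side-camera estimate of the cup hole was about 9 mm off the others. I treated it as a poor pixel reading and did not use it; the tube then went in without resistance.

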